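# Hook a trapped spacer out of a card cage slot

### The job

A brass spacer bar is trapped at the back of the narrow slot of the card cage base. Take the hooked pick from its wooden stand, reach its foot under the tie bar, drop the toe behind the spacer and drag it out between the white rails until it lies clear of them, flat on the front of the cage base or the bench just ahead; then hang the pick back in its stand. Feel your way and be gentle: the rails are bent out of line by an unknown amount and neither they, the cage nor the spacer may take more than about 12 N from the pick; never touch the spacer with the gripper and leave the other things where they are.

Things in the scene. Friction and masses are not known exactly. Their poses are not given: they have to be found in the camera images.
- cage: Aluminium card cage base, fixed; x points from the slot's mouth to its back wall, y across the slot. Origin on the bench in the slot's middle plane where the rear channel meets the front rails. Floor plate x -140 to +85, y +-65 mm, top at z 4. Rear channel: walls from x 0 to +70 with faces at y +-8.5, tops at z 52; back wall face at x +70. Upright boards beyond y +-30, x -42 to +78, tops at z 46.
- slot_floor (a point): Point on the slot's floor, 4 mm above the cage's origin. From here two white plastic rails, 17 mm apart inside, 13 mm high above the floor, about 80 mm long, run towards -x to the mouth. Both are bent out of line together: they head off to either side by an unmeasured angle (up to 0.38 rad), and turn once more half-way (mouth up to 16 mm off line): feel or see it. They do not give.
- tie_bar (a point): Middle of the underside of the steel tie bar that bridges the rear channel, 41 mm to +x of the cage's origin and 47 mm above the bench. The bar is 14 mm wide along x (cage x +34 to +48) and 5 mm thick.
- plunger_place (a point): A sprung upright steel roller (12 mm across, top 13.5 mm above the bench) that stands out of the channel's +y wall; this fixed point lies 30 mm to +x, 6.5 mm to +y and 9 mm above the cage's origin. The roller presses the spacer against the -y wall with about 3 N (0.4 N/mm), so pulling takes about 2 to 6 N until the spacer has passed; it also yields to the toe.
- spacer_center (a point): Centre of the brass spacer bar, 34 (x) by 11 (y) by 10 mm high, about 31 g, two small holes on top. It lies flat on the cage floor in the rear channel, along it, against the -y wall (its centre 3 mm to -y of the slot's middle plane), its far end 14 to 26 mm from the back wall. At the start its axes are those of the cage.
- pick_grip (a point): Centre of the pick's black handle (24 x, 20 y, 54 mm high, flat sides); z up, x is where the foot points. Pick 90 g. A collar 30 x 30 x 4 mm (underside 31 mm below this point) rests on the stand. A 6 mm square shank goes down on the axis to a level foot, 6 mm wide and high, running +x for 47.5 mm, its underside 85 mm below this point; at its end the toe points down.
- pick_toe (a point): Middle of the underside of the pick's toe, 45 mm along +x and 101 mm below the handle's centre. The toe is an upright round pin 9 mm across and reaches 16 mm below the foot's underside; its side towards the shank, which pulls, lies 40.5 mm from the shank's axis.
- stand_top (a point): Centre of the top face of the fixed wooden stand, an upright box 88 (x) by 41 (y) by 76 mm high, with an open-topped pocket 64 by 17 mm, open right down to the bench. The pick hangs with foot and shank in it, its x along the stand's x, its handle's axis 22 mm to -x of this point and handle's centre 31 mm above it (toe 6 mm above the bench). It goes straight up and down.
- spool: Bystander: solder spool, 56 mm across, 50 mm high. Origin at its underside.
- meter: Bystander: hand multimeter lying flat, 150 x 75 x 34 mm. Origin at its underside.
- dish: Bystander: shallow steel dish, 90 mm across, 22 mm high. Origin at its underside.
- capacitor: Bystander: upright can capacitor, 25 mm across, 40 mm high. Origin at its underside.
- driver: Bystander: screwdriver lying down, 160 mm long. Origin at its underside.
- connector: Bystander: edge connector, 90 x 14 x 12 mm. Origin at its underside.
There are look-alikes about, which are no part of the job. Leave any green look-alike of the part that bears pick_grip alone. Leave any orange look-alike of the part that bears stand_top alone.

How it is judged:
By the outcome, as a careful person would: the job done as asked, in the order asked, and still so for the second after the job is handed in, with the robot touching nothing.
It also fails if it takes over 67 s, if anything falls off the work surface, if the arm or the gripper's body presses on something with over 40 N, if the wrist force passes 120 N, or if a joint passes its speed limit or range.

### The arm

A 6-joint arm with a two-finger parallel gripper is mounted at the origin on the work surface. World frame = base frame: x ahead of the robot, y to its left, z up, the work surface at z = 0. Lengths are in mm, angles in rad, forces in N, time in s.
With the tool pointing down it reaches from about 300 to 775 mm from the base axis. Payload 14.6 kg.
Tool frame: the origin (TCP) lies at the very end of the fingers, on their centre line; the grasp point (between the pads) lies 19 mm behind it; z points along the fingers, y is the line along which they close (so a half turn about z gives the same grasp; the last joint's range is limited). The gripper opens to 94 mm and grips with 3 to 60 N. Pads are 16 mm wide; open, the fingers measure 119 mm over their backs; the gripper's body (75 mm by 177 mm) begins 78 mm behind the grasp point.
Start: joints at [1.168, 0.3, 1.521, -0, 1.321, -0.067], TCP at [181.236, 519.272, 205.446] pointing down, gripper open.
Joint ranges: [-3.03, 3.03], [-0.79, 2.21], [0.23, 2.52], [-1.04, 4.18], [0, 3.07], [-2.55, 2.55]. Speed limits (rad/s): [2.22, 2.22, 2.57, 3.14, 3.14, 3.14].

### API

Orientations are given as [roll, pitch, yaw] about the fixed x, y, z axes, in that order (R = Rz(yaw) Ry(pitch) Rx(roll)).
In Python, from cell import manip gives the robot as it stands. The module is installed in compiled form; this text tells all that it offers.
- The arm moves only by the shell command python3 -m inch 'ROWS' [FORCE]. ROWS is JSON, a list of rows, each an object of numbers: "gripper": the opening, from 0 (shut) to 1 (fully open); "dx", "dy", "dz": the shift along the world's x, y, z in m; "wx", "wy", "wz": the turn, a rotation vector about the world's x, y, z in degrees. A call has exactly 5 rows; each row is the pose to reach, as a shift and turn from the pose commanded when the call began; what a row does not reach only later rows make up. A row lasts 1/12 s, in which the tool goes at most 41.7 mm and 7.16 degrees, less where a joint would pass 70% of its speed; a pose out of reach is approached as far as the arm can. A call with a gripper value outside its range is refused whole. The fingers move at their own pace and stop on an object; FORCE is the grip in N (left out, the last holds). Time passes only in rows, so rows that repeat a pose let the fingers close, or fill a call up. It gives the time, the measured TCP pose, the force, the opening and the grip force at its end, in the units of the state.
- manip.read_state(): the state, without advancing time (a new reading comes with each control period).
- manip.camera(name): name is "scene" or "top"; returns the picture (420x560x3 uint8, blue, green, red); there is no depth.
- manip.camera_info(name): a dict with "camera_matrix" (3x3 intrinsics, pixels), "D" ([k1, k2, p1, p2, k3] as OpenCV has them; the pictures are not rectified), "R" (3x3) and "t" (3): a world point X has camera coordinates R X + t. Camera axes: x right, y down, z forward; pixel columns grow to the right and rows downward; lengths in mm; the calibration is good to about 2 mm. A picture is of the moment at which its call begins. camera_info takes no time and is no camera call.
- manip.sign_off(): hands the job in; it is judged then, once.
The state is a dict: "clock": time; "joints": joint angles; "qd": joint speeds; "effort": joint torques, N m; "eef_pos": TCP position; "eef_rot": TCP orientation; "wrist_force": force on the tool from outside, world axes, zero at the start; "moment": the same for the moment, N m; "finger_gap": finger opening in mm; "finger_force": force on a finger pad.
Only numpy, scipy, OpenCV 4.12 (cv2) and the standard library are available. Lean on these libraries where they do the work, as an engineer would, in place of code of your own. Each camera call takes 0.05 s, during which the arm holds its last target. There are 200 camera calls.

## Working session

There is one attempt and no reset: what is moved stays moved. The work goes in short steps, Python scripts to look and compute and a shell command to move; the robot and the scene stay as the last step left them, time stands still between calls to the robot, and variables do not carry over. Pictures are saved under pics/ and viewed, at most 10 in all, crops included, and the job is handed in when it is done.

```bash
mkdir -p pics
cat > h.py <<'E'
import numpy as np, cv2
from cell import manip
def cam(n):
    i=manip.camera_info(n); return [np.array(i[k],float) for k in("camera_matrix","D","R","t")]
def ray(n,uv,z):
    K,D,R,t=cam(n); p=cv2.undistortPoints(np.array(uv,float).reshape(-1,1,2),K,D).reshape(-1,2)
    d=np.c_[p,np.ones(len(p))]@R; c=-R.T@t.ravel()
    return c+d*((z-c[2])/d[:,2])[:,None]
def proj(n,X):
    K,D,R,t=cam(n); return cv2.projectPoints(np.array(X,float).reshape(-1,1,3),cv2.Rodrigues(R)[0],t,K,D)[0].reshape(-1,2)
def tri(uv1,uv2):
    a=[]
    for n,uv in(("top",uv1),("scene",uv2)):
        p0=ray(n,uv,0)[0];p1=ray(n,uv,100)[0];d=(p1-p0)/np.linalg.norm(p1-p0);a.append((p0,d))
    A=sum(np.eye(3)-np.outer(d,d) for p,d in a);b=sum((np.eye(3)-np.outer(d,d))@p for p,d in a)
    return np.linalg.solve(A,b)
E
python3 - <<'E'
from h import *
for n in("top","scene"):
    im=manip.camera(n); cv2.imwrite(f"pics/{n}0.png",im); K,D,R,t=cam(n); print(n,(-R.T@t.ravel()).round(),K[0,0])
    cv2.imwrite(f"pics/{n}0b.png",cv2.resize(im,(800,600),interpolation=cv2.INTER_CUBIC))
print(manip.read_state())
E
```

```text
top [ 241.   -3. 1409.] 519.0310522449448
scene [1232. -213.  975.] 461.8108764376754
{'clock': 0.1, 'joints': array([ 1.16843460e+00,  3.00428590e-01,  1.52151565e+00,  2.34279042e-05,
        1.32068920e+00, -6.66217501e-02]), 'qd': array([-0.00106062, -0.00310247, -0.00286171,  0.00056487, -0.00175895,
       -0.00066304]), 'effort': array([ 3.28467686e-04, -5.32638180e+01, -3.53286767e+01,  7.09886360e-02,
        2.34214577e-02, -5.71043961e-05]), 'eef_pos': array([181.12469835, 519.07523274, 204.93732543]), 'eef_rot': array([-3.14055569e+00, -9.19297761e-05,  2.80584682e+00]), 'wrist_force': array([-0.21186911, -0.23804851,  0.68867025]), 'moment': array([0.00948662, 0.02401682, 0.03217151]), 'finger_force': 0.0, 'finger_gap': 93.63012037169315}
```

View pics/top0b.png

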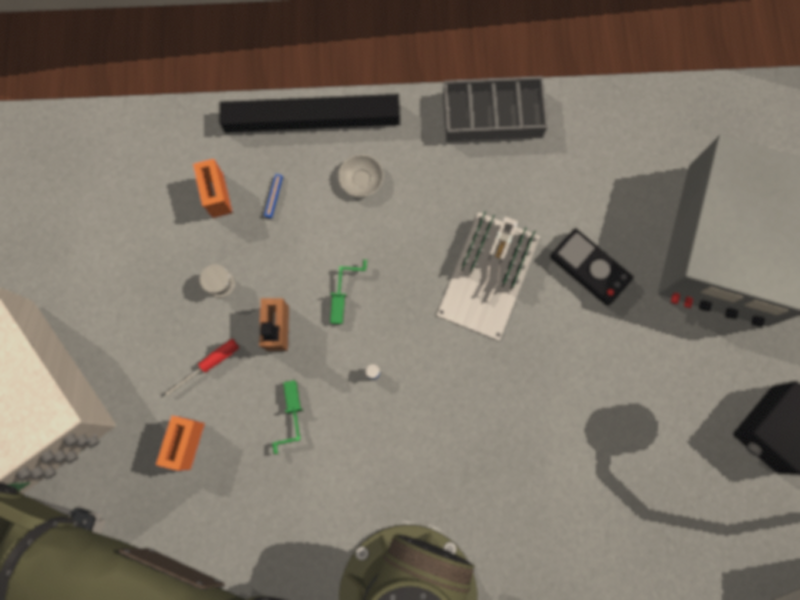

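View pics/scene0b.png

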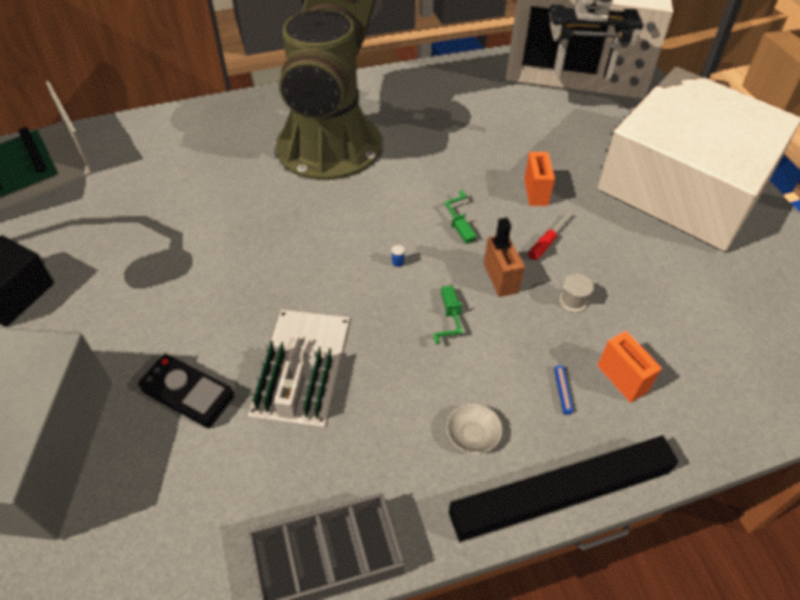

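The top view shows the cage at about (489,275), the brown stand with the black pick at (273,325), green picks at (337,300) and (292,397), and orange stands at (212,188) and (180,443). In the scene view the cage is at (300,365) and the stand at (503,262). I'll zoom in next.

Run:
```python
from h import *
def crop(n,x,y,w,h,s):
    im=cv2.imread(f"pics/{n}0.png")[y:y+h,x:x+w]; im=cv2.resize(im,None,fx=s,fy=s,interpolation=cv2.INTER_CUBIC)
    for k in range(0,w,10): cv2.putText(im,str(x+k),(k*s,8),0,.3,(0,0,255)); cv2.line(im,(k*s,8),(k*s,14),(0,0,255),1)
    for k in range(0,h,10): cv2.putText(im,str(y+k),(0,k*s+4),0,.3,(0,0,255)); cv2.line(im,(18,k*s),(24,k*s),(0,0,255),1)
    return im
a=crop("top",300,140,80,100,6); cv2.imwrite("pics/ct.png",a)
b=crop("scene",168,212,84,90,6); c=np.zeros((600,984-504+504,3),np.uint8)
out=np.zeros((600,800,3),np.uint8)
a=crop("top",302,142,80,100,5); out[:500,:400]=a; b=crop("scene",170,212,80,100,5); out[:500,400:]=b
cv2.imwrite("pics/cage.png",out)
out=np.zeros((480,800,3),np.uint8)
out[:,:400]=crop("top",165,195,50,60,8); out[:,400:]=crop("scene",330,148,50,60,8)
cv2.imwrite("pics/stand.png",out)
```

```text
(no output)
```

View pics/cage.png

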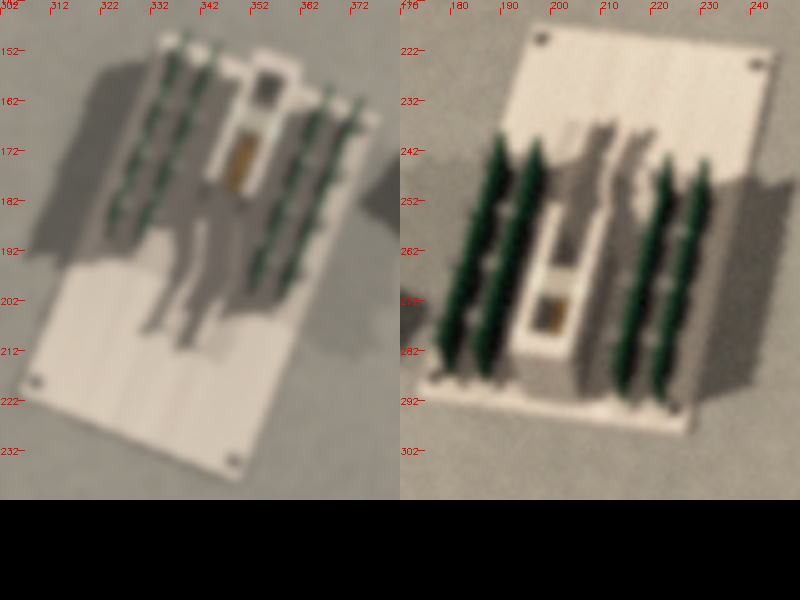

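View pics/stand.png

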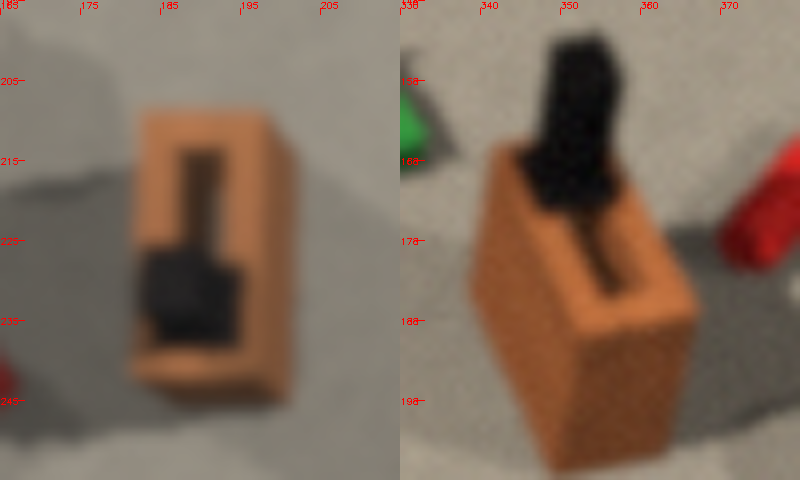

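The cage's slot runs up and to the right in the top view. Its rails bend in an S, with the mouth near (335–340, 210), and the spacer is brown at (350,173). The pick hangs in the brown stand with its handle towards the robot and its foot towards +x. I'll fit poses from the corners.

```bash
cat > fit.py <<'E'
from h import *
from scipy.optimize import least_squares
def fit(pts,x0):  # pts: (cam,uv,local xyz)
    def res(p,full=False):
        c,s=np.cos(p[2]),np.sin(p[2]); R=np.array([[c,-s,0],[s,c,0],[0,0,1]]); r=[]
        for n,uv,L in pts: r.append(proj(n,R@np.array(L,float)+[p[0],p[1],0])[0]-uv)
        return np.array(r) if full else np.ravel(r)
    s=least_squares(res,x0,x_scale=[10,10,.1],loss="soft_l1"); return s.x,res(s.x,True)
E
python3 - <<'E'
from fit import *
def C(n,x,y):
    return np.array([(x%400)/5+(302 if n=="top" else 170)-.4, y/5+(142 if n=="top" else 212)-.4])
P=[("top",22,393,(-140,65,4)),("top",240,480,(-140,-65,4)),("top",378,115,(85,-65,4)),("top",162,35,(85,65,4)),
("scene",530,22,(-140,-65,4)),("scene",775,48,(-140,65,4)),("scene",686,433,(85,65,4)),("scene",418,388,(85,-65,4))]
for cams in(("top",),("scene",),("top","scene")):
    p,r=fit([(n,C(n,x,y),L) for n,x,y,L in P if n in cams],[450,-80,-.3]); print("cage",cams,p.round(3),r.round(1).tolist())
pc=p
def S(n,x,y): return np.array([(x%400)/8+(165 if n=="top" else 330)-.44, y/8+(195 if n=="top" else 148)-.44])
P=[("top",140,106,(44,20.5,76)),("top",268,107,(44,-20.5,76)),("top",130,377,(-44,20.5,76)),("top",292,404,(-44,-20.5,0)),("top",298,155,(44,-20.5,0)),
("scene",490,144,(-44,-20.5,76)),("scene",581,334,(44,-20.5,76)),("scene",699,310,(44,20.5,76)),("scene",553,472,(44,-20.5,0)),("scene",665,453,(44,20.5,0)),("scene",470,292,(-44,-20.5,0))]
for cams in(("top",),("scene",),("top","scene")):
    p,r=fit([(n,S(n,x,y),L) for n,x,y,L in P if n in cams],[400,200,0]); print("stand",cams,p.round(3),r.round(1).tolist())
h=p[:2]+[-22*np.cos(p[2]),-22*np.sin(p[2])]; print("handle",h)
# rails, in cage frame: top of rails z=17
def loc(n,x,y,z):
    w=ray(n,C(n,x,y),z)[0]; d=w[:2]-pc[:2]; c,s=np.cos(pc[2]),np.sin(pc[2]); return (c*d[0]+s*d[1],-s*d[0]+c*d[1])
for n,pts in(("top",[(150,332),(187,347),(188,270),(225,287),(197,225),(190,295),(170,320),(222,285),(205,315)]),("scene",[(573,128),(608,130),(650,135),(608,155),(630,165),(610,205)])):
    for q in pts: print(n,q,np.round(loc(n,*q,17),1))
for q in[(230,190),(238,193),(243,140),(255,140)]: print("spacer top",q,np.round(loc("top",*q,14),1))
E
```

```text
cage ('top',) [ 6.04832e+02 -1.95875e+02 -4.28000e-01] [[-0.5, 0.3], [0.2, 0.2], [0.1, -0.2], [0.1, -0.4]]
cage ('scene',) [ 6.02834e+02 -1.96824e+02 -4.37000e-01] [[0.7, -0.1], [-0.4, 0.3], [-0.1, -1.0], [-0.1, 0.7]]
cage ('top', 'scene') [ 6.04025e+02 -1.96514e+02 -4.33000e-01] [[-0.5, 0.4], [0.2, 0.5], [0.5, 0.3], [0.6, -0.2], [0.7, 0.3], [-0.4, 0.5], [0.3, -0.7], [0.3, 1.3]]
stand ('top',) [ 4.95061e+02  2.28454e+02 -4.50000e-02] [[0.0, 0.2], [-0.4, 0.1], [-0.0, -0.4], [0.1, 0.3], [0.3, -0.2]]
stand ('scene',) [ 4.93599e+02  2.28077e+02 -4.60000e-02] [[0.1, -0.3], [0.1, -0.4], [0.0, -0.2], [-0.0, 0.8], [0.0, 0.3], [-0.3, -0.1]]
stand ('top', 'scene') [ 4.94406e+02  2.28155e+02 -4.70000e-02] [[0.1, 0.5], [-0.2, 0.3], [0.1, -0.2], [0.2, 0.5], [0.4, 0.1], [0.3, -0.1], [0.2, -0.1], [0.2, -0.0], [0.1, 1.0], [0.2, 0.5], [-0.1, 0.1]]
handle [472.43035857 229.18222957]
top (150, 332) [-83.   11.2]
top (187, 347) [-83.3 -10.6]
top (188, 270) [-42.5   4.2]
top (225, 287) [-43.8 -18.1]
top (197, 225) [-16.6   8.7]
top (190, 295) [-55.3  -1.8]
top (170, 320) [-72.6   3.4]
top (222, 285) [-43.4 -16.1]
top (205, 315) [-62.7 -13.4]
scene (573, 128) [-67.7 -24.4]
scene (608, 130) [-69.   -6.5]
scene (650, 135) [-68.9  15.3]
scene (608, 155) [-53.9  -3.1]
scene (630, 165) [-49.5   9.2]
scene (610, 205) [-24.7   4.6]
spacer top (230, 190) [ 9.9 -1.3]
spacer top (238, 193) [10. -6.]
spacer top (243, 140) [39.7  2.1]
spacer top (255, 140) [42.3 -4.1]
```

Run:
```python
from h import *
im=cv2.imread("pics/top0.png")[150:225,318:368]
a=cv2.resize(im,None,fx=8,fy=8,interpolation=cv2.INTER_CUBIC)
b=cv2.imread("pics/scene0.png")[228:303,186:236]; b=cv2.resize(b,None,fx=8,fy=8,interpolation=cv2.INTER_CUBIC)
o=np.hstack([a,b]); g=cv2.createCLAHE(3,(4,4)); l=cv2.cvtColor(o,cv2.COLOR_BGR2LAB); l[...,0]=g.apply(l[...,0]); o=cv2.cvtColor(l,cv2.COLOR_LAB2BGR)
for k in range(0,800,80):
    cv2.putText(o,str((318 if k<400 else 186)+(k%400)//8),(k,8),0,.3,(0,0,255))
for k in range(0,600,80): cv2.putText(o,str(150+k//8)+"/"+str(228+k//8),(0,k+4),0,.3,(0,0,255))
cv2.imwrite("pics/rails.png",o)
```

```text
(no output)
```

View pics/rails.png

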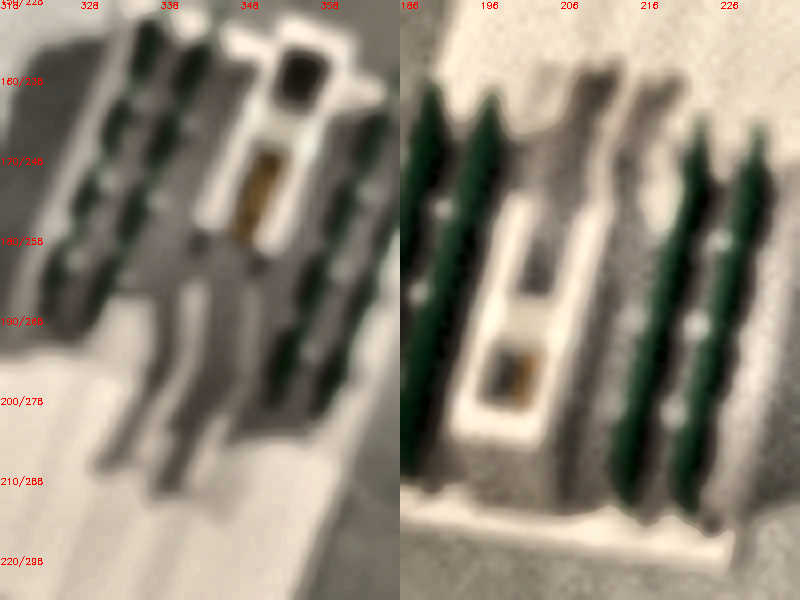

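Run:
```python
from h import *
for name,pc in(("top",[604.83,-195.88,-.428]),("scene",[602.83,-196.82,-.437])):
    im=cv2.GaussianBlur(cv2.cvtColor(cv2.imread(f"pics/{name}0.png"),cv2.COLOR_BGR2GRAY),(0,0),.5)
    c,s=np.cos(pc[2]),np.sin(pc[2]); R=np.array([[c,-s,0],[s,c,0],[0,0,1]])
    ys=np.arange(-34,36,2); print(name,"      ",*[f"{y:4d}" for y in ys])
    for x in range(20,-95,-8):
        X=np.array([[x,y,17.] for y in ys])@R.T+[pc[0],pc[1],0]; u=proj(name,X).astype(np.float32)
        v=cv2.remap(im,u[:,:1],u[:,1:],cv2.INTER_CUBIC).ravel(); print(f"{x:4d}      ",*[f"{k:4d}" for k in v])
# rectified picture, z=17, 4 px/mm
out=[]
for name,pc in(("top",[604.83,-195.88,-.428]),("scene",[602.83,-196.82,-.437])):
    im=cv2.imread(f"pics/{name}0.png"); c,s=np.cos(pc[2]),np.sin(pc[2]); R=np.array([[c,-s,0],[s,c,0],[0,0,1]])
    xs=np.arange(30,-110,-.25); ys=np.arange(45,-45,-.25); gx,gy=np.meshgrid(xs,ys,indexing="ij")
    X=np.stack([gx,gy,gx*0+17],-1).reshape(-1,3)@R.T+[pc[0],pc[1],0]; u=proj(name,X).astype(np.float32).reshape(*gx.shape,2)
    o=cv2.remap(im,u[...,0],u[...,1],cv2.INTER_CUBIC)
    o=cv2.convertScaleAbs(o,alpha=1.3,beta=-30)
    for x in range(30,-110,-10): cv2.putText(o,str(x),(0,int((30-x)*4)+4),0,.35,(0,0,255)); cv2.line(o,(28,int((30-x)*4)),(359,int((30-x)*4)),(0,0,255) if x==0 else (90,90,200),1)
    for y in range(-40,45,10): cv2.putText(o,str(y),(int((45-y)*4)-8,10),0,.35,(255,0,0)); cv2.line(o,(int((45-y)*4),12),(int((45-y)*4),559),(255,90,90),1)
    out.append(o)
cv2.imwrite("pics/rect.png",np.hstack(out))
```

```text
top         -34  -32  -30  -28  -26  -24  -22  -20  -18  -16  -14  -12  -10   -8   -6   -4   -2    0    2    4    6    8   10   12   14   16   18   20   22   24   26   28   30   32   34
  20         85   80   83   89   94   98  101  106  120  142  158  163  150  129  110   95   91   91   96  110  131  154  164  159  139  120  109  103  103  103  104  102   99   94   90
  12         91   81   77   83   90   96  100  103  110  125  141  149  142  125  107   93   89   91   98  107  119  134  143  142  129  116  108  104  104  106  109  109  107  100   90
   4         76   67   64   72   83   93   98   99   99   97   93   90   90   93   95   96   97   99  100   98   97   94   89   89   94   98  100  102  103  102  100   96   92   83   74
  -4         80   74   74   81   90   96   99   99   99  100  100  100   99   99   99  101  101  101  102  102  100   97   96   95   97   99  101  102  103  103  101   99   94   87   80
 -12         86   84   88   96   99  101  101  102  105  109  111  110  106  103  102  101  102  104  109  115  117  113  107  103  101  101  102  103  103  103  103  102
[... 4153 characters left out ...]
95  198  192  172  148  132  121  114  114  124  154  185  200  192  175  166  160  153  143  147  167  192  208  214  216  216  213  211  210
 -76        212  212  211  212  214  212  213  213  211  208  204  204  203  197  190  190  199  210  214  214  213  211  210  207  205  206  211  216  217  216  215  215  214  213  213
 -84        213  213  213  213  213  213  213  212  210  208  208  209  212  214  215  215  215  213  212  212  213  212  211  212  213  214  216  217  217  216  215  215  214  212  212
 -92        212  211  211  212  214  215  213  211  209  209  209  210  211  214  216  216  217  215  214  213  214  213  211  211  213  214  215  217  218  218  217  215  214  213  213
```

View pics/rect.png

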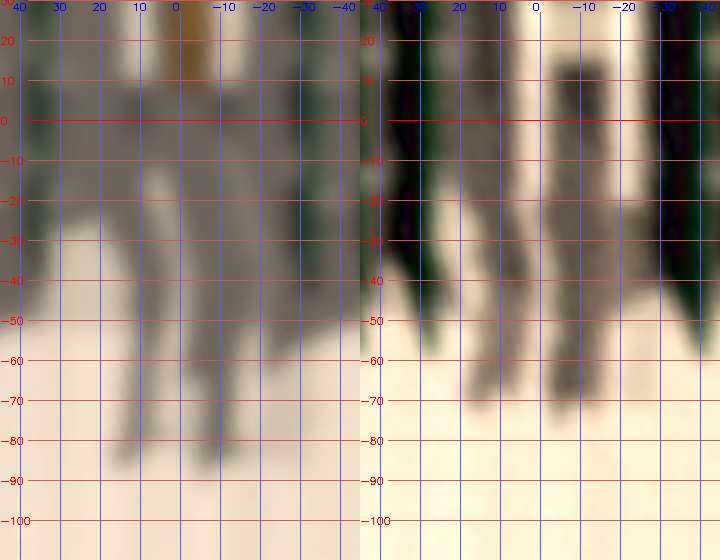

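The rectified views agree. From (0,0), the slot's centreline runs to about (-40,-10) and then to about (-78,-7) in the cage frame. The spacer's near end is at about x +10. Now I'll move to above the pick.

```bash
python3 -m inch '[{"gripper":1,"dx":0,"dy":-0.04,"dz":0,"wz":-7},{"gripper":1,"dx":0.015,"dy":-0.075,"dz":0,"wz":-14},{"gripper":1,"dx":0.04,"dy":-0.107,"dz":0,"wz":-21},{"gripper":1,"dx":0.07,"dy":-0.135,"dz":0,"wz":-28},{"gripper":1,"dx":0.1,"dy":-0.163,"dz":0,"wz":-35}]' && python3 -m inch '[{"gripper":1,"dx":0.038,"dy":-0.025,"dz":0,"wz":-7},{"gripper":1,"dx":0.076,"dy":-0.051,"dz":0,"wz":-14},{"gripper":1,"dx":0.114,"dy":-0.076,"dz":0,"wz":-21},{"gripper":1,"dx":0.152,"dy":-0.101,"dz":0,"wz":-28},{"gripper":1,"dx":0.191,"dy":-0.127,"dz":0,"wz":-35}]' && python3 -m inch '[{"gripper":1,"wz":-3.5},{"gripper":1,"wz":-3.5},{"gripper":1,"wz":-3.5},{"gripper":1,"wz":-3.5},{"gripper":1,"wz":-3.5}]'
```

```text
validation failed for argument at $[0]...
```

```bash
python3 -m inch '[{"gripper":1,"dx":0,"dy":-0.04,"dz":0,"wx":0,"wy":0,"wz":-7},{"gripper":1,"dx":0.015,"dy":-0.075,"dz":0,"wx":0,"wy":0,"wz":-14},{"gripper":1,"dx":0.04,"dy":-0.107,"dz":0,"wx":0,"wy":0,"wz":-21},{"gripper":1,"dx":0.07,"dy":-0.135,"dz":0,"wx":0,"wy":0,"wz":-28},{"gripper":1,"dx":0.1,"dy":-0.163,"dz":0,"wx":0,"wy":0,"wz":-35}]'
```

```text
clock: 0.52
eef_pos: [281.7, 354.7, 205.5]
eef_rot: [3.142, 0.0, 2.19]
wrist_force: [1.6, 0.4, 0.8]
finger_gap: 93.7
finger_force: 0.0
```

```bash
python3 -m inch '[{"gripper":1,"dx":0.038,"dy":-0.025,"dz":0,"wx":0,"wy":0,"wz":-7},{"gripper":1,"dx":0.076,"dy":-0.051,"dz":0,"wx":0,"wy":0,"wz":-14},{"gripper":1,"dx":0.114,"dy":-0.076,"dz":0,"wx":0,"wy":0,"wz":-21},{"gripper":1,"dx":0.152,"dy":-0.101,"dz":0,"wx":0,"wy":0,"wz":-28},{"gripper":1,"dx":0.191,"dy":-0.127,"dz":0,"wx":0,"wy":0,"wz":-35}]' && python3 -m inch '[{"gripper":1,"dx":0,"dy":0,"dz":0,"wx":0,"wy":0,"wz":-3.5},{"gripper":1,"dx":0,"dy":0,"dz":0,"wx":0,"wy":0,"wz":-3.5},{"gripper":1,"dx":0,"dy":0,"dz":0,"wx":0,"wy":0,"wz":-3.5},{"gripper":1,"dx":0,"dy":0,"dz":0,"wx":0,"wy":0,"wz":-3.5},{"gripper":1,"dx":0,"dy":0,"dz":0,"wx":0,"wy":0,"wz":-3.5}]'
```

```text
clock: 0.93
eef_pos: [456.1, 239.3, 205.3]
eef_rot: [-3.141, 0.0, 1.578]
wrist_force: [0.3, 1.2, -0.8]
finger_gap: 94.0
finger_force: 0.0
clock: 1.35
eef_pos: [454.0, 241.7, 205.5]
eef_rot: [3.142, -0.0, 1.526]
wrist_force: [-0.3, 0.0, 1.9]
finger_gap: 94.2
finger_force: 0.0
```

```bash
python3 -m inch '[{"gripper":1,"dx":0.018,"dy":-0.0125,"dz":0,"wx":0,"wy":0,"wz":0},{"gripper":1,"dx":0.018,"dy":-0.0125,"dz":-0.03,"wx":0,"wy":0,"wz":0},{"gripper":1,"dx":0.018,"dy":-0.0125,"dz":-0.06,"wx":0,"wy":0,"wz":0},{"gripper":0.8,"dx":0.018,"dy":-0.0125,"dz":-0.09,"wx":0,"wy":0,"wz":0},{"gripper":0.6,"dx":0.018,"dy":-0.0125,"dz":-0.1135,"wx":0,"wy":0,"wz":0}]' 6; python3 -m inch '[{"gripper":0.45,"dx":0,"dy":0,"dz":0,"wx":0,"wy":0,"wz":0},{"gripper":0.4,"dx":0,"dy":0,"dz":0,"wx":0,"wy":0,"wz":0},{"gripper":0.36,"dx":0,"dy":0,"dz":0,"wx":0,"wy":0,"wz":0},{"gripper":0.36,"dx":0,"dy":0,"dz":0,"wx":0,"wy":0,"wz":0},{"gripper":0.36,"dx":0,"dy":0,"dz":0,"wx":0,"wy":0,"wz":0}]' 6
python3 - <<'E'
from h import *
im=cv2.imread("pics/top0.png"); a=manip.camera("top"); b=manip.camera("scene"); cv2.imwrite("pics/t1.png",a); cv2.imwrite("pics/s1.png",b)
o=np.hstack([cv2.resize(a[190:260,160:220],(400,467),interpolation=3),cv2.resize(b[130:200,325:385],(400,467),interpolation=3)]); cv2.imwrite("pics/g1.png",o); print(manip.read_state())
E
```

```text
clock: 1.77
eef_pos: [471.6, 228.8, 90.1]
eef_rot: [-3.141, 0.0, 1.526]
wrist_force: [0.1, -0.2, 0.1]
finger_gap: 84.2
finger_force: 0.0
clock: 2.18
eef_pos: [473.3, 228.8, 93.5]
eef_rot: [3.139, -0.001, 1.523]
wrist_force: [-0.2, 0.2, 0.4]
finger_gap: 50.4
finger_force: 0.0
{'clock': 2.2833, 'joints': array([ 3.80438113e-01,  3.68027717e-01,  1.71080024e+00, -3.26742058e-05,
        1.06113612e+00,  4.28051041e-01]), 'qd': array([-0.00029592,  0.00842812,  0.00416587, -0.00177003, -0.00182303,
       -0.00046152]), 'effort': array([ 6.51657348e-02, -5.28787172e+01, -3.10859835e+01,  6.63774367e-02,
       -6.07980648e-03, -2.86149225e-03]), 'eef_pos': array([473.08102414, 228.60496572,  92.93576613]), 'eef_rot': array([ 3.14009917e+00, -6.50044086e-04,  1.52319980e+00]), 'wrist_force': array([-0.04715391, -0.01879031, -0.27814163]), 'moment': array([-0.09959468,  0.07630795, -0.02578069]), 'finger_force': 0.0, 'finger_gap': 43.01841955282366}
```

View pics/g1.png

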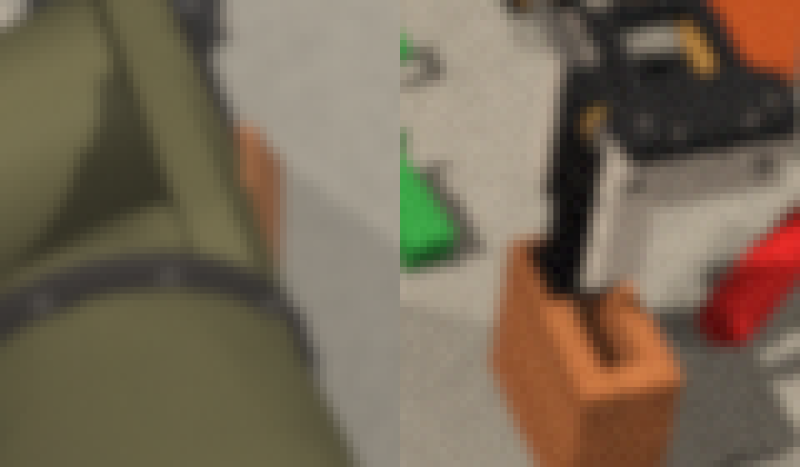

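The scene crop shows the near finger at crop (615,230) and the dark handle at (575,220), slightly to its left. I'll check by projection whether they are aligned.

Run:
```python
from h import *
s=lambda u:((u[0]-325)*6.667+400+3,(u[1]-130)*6.667+3)
T=np.array([473.1,228.6,92.9]); d=np.array([.9989,-.047,0]); l=np.array([.047,.9989,0])
for nm,a,b,z in[("finger tip inner +y",21.5,8,0),("inner -y",21.5,-8,0),("outer +y",33,8,0),("outer -y",33,-8,0),("handle bot front -y",12,-10,-13),("handle bot front +y",12,10,-13),("handle top front -y",12,-10,41),("handle top back -y",-12,-10,41)]:
    print(nm,np.round(s(proj("scene",T+a*d+b*l+[0,0,z])[0])))
```

```text
finger tip inner +y [619. 275.]
inner -y [581. 283.]
outer +y [629. 296.]
outer -y [591. 303.]
handle bot front -y [564. 289.]
handle bot front +y [611. 280.]
handle top front -y [581. 193.]
handle top back -y [560. 151.]
```

The projections match the picture, so the handle lies between the fingers. I'll close, firm up the grip and lift.

```bash
python3 -m inch '[{"gripper":0.2,"dx":0,"dy":0,"dz":0,"wx":0,"wy":0,"wz":0},{"gripper":0.2,"dx":0,"dy":0,"dz":0,"wx":0,"wy":0,"wz":0},{"gripper":0.2,"dx":0,"dy":0,"dz":0,"wx":0,"wy":0,"wz":0},{"gripper":0.2,"dx":0,"dy":0,"dz":0,"wx":0,"wy":0,"wz":0},{"gripper":0.2,"dx":0,"dy":0,"dz":0,"wx":0,"wy":0,"wz":0}]' 8; python3 -m inch '[{"gripper":0.1,"dx":0,"dy":0,"dz":0,"wx":0,"wy":0,"wz":0},{"gripper":0.1,"dx":0,"dy":0,"dz":0,"wx":0,"wy":0,"wz":0},{"gripper":0.1,"dx":0,"dy":0,"dz":0,"wx":0,"wy":0,"wz":0},{"gripper":0.1,"dx":0,"dy":0,"dz":0,"wx":0,"wy":0,"wz":0},{"gripper":0.1,"dx":0,"dy":0,"dz":0,"wx":0,"wy":0,"wz":0}]' 50; python3 -c "
from cell import manip
s=manip.read_state();print(s['eef_pos'],s['eef_rot'],s['wrist_force'],s['moment'],s['finger_force'],s['finger_gap'])"
```

```text
clock: 2.7
eef_pos: [472.8, 228.4, 92.1]
eef_rot: [3.141, -0.0, 1.523]
wrist_force: [-0.2, 0.2, 1.9]
finger_gap: 23.9
finger_force: 8.0
clock: 3.12
eef_pos: [472.9, 228.4, 92.1]
eef_rot: [3.141, -0.0, 1.523]
wrist_force: [0.6, -0.6, 5.2]
finger_gap: 23.7
finger_force: 50.0
[472.862263   228.44142073  92.12707995] [ 3.14119248e+00 -1.24201704e-04  1.52298123e+00] [ 0.64619662 -0.57643689  5.17745015] [-0.24217766  0.02092237 -0.02374821] 50.00150442123413 23.692982175795237
```

```bash
python3 -m inch '[{"gripper":0.1,"dx":0,"dy":0,"dz":0.01,"wx":0,"wy":0,"wz":0},{"gripper":0.1,"dx":0,"dy":0,"dz":0.03,"wx":0,"wy":0,"wz":0},{"gripper":0.1,"dx":0,"dy":0,"dz":0.055,"wx":0,"wy":0,"wz":0},{"gripper":0.1,"dx":0,"dy":0,"dz":0.08,"wx":0,"wy":0,"wz":0},{"gripper":0.1,"dx":0,"dy":0,"dz":0.09,"wx":0,"wy":0,"wz":0}]' && python3 -m inch '[{"gripper":0.1,"dx":0.004,"dy":-0.015,"dz":0,"wx":0,"wy":0,"wz":0},{"gripper":0.1,"dx":0.012,"dy":-0.045,"dz":0,"wx":0,"wy":0,"wz":-3},{"gripper":0.1,"dx":0.021,"dy":-0.08,"dz":0,"wx":0,"wy":0,"wz":-6},{"gripper":0.1,"dx":0.031,"dy":-0.12,"dz":0,"wx":0,"wy":0,"wz":-9},{"gripper":0.1,"dx":0.042,"dy":-0.16,"dz":0,"wx":0,"wy":0,"wz":-12}]' && python3 -m inch '[{"gripper":0.1,"dx":0.01,"dy":-0.04,"dz":0,"wx":0,"wy":0,"wz":-3},{"gripper":0.1,"dx":0.021,"dy":-0.08,"dz":0,"wx":0,"wy":0,"wz":-6},{"gripper":0.1,"dx":0.031,"dy":-0.12,"dz":0,"wx":0,"wy":0,"wz":-8},{"gripper":0.1,"dx":0.042,"dy":-0.16,"dz":0,"wx":0,"wy":0,"wz":-10},{"gripper":0.1,"dx":0.052,"dy":-0.2,"dz":0,"wx":0,"wy":0,"wz":-10.1}]'
```

```text
clock: 3.53
eef_pos: [473.4, 228.8, 185.4]
eef_rot: [3.138, -0.002, 1.523]
wrist_force: [0.7, -0.4, -0.7]
finger_gap: 23.4
finger_force: 50.0
clock: 3.95
eef_pos: [514.4, 67.0, 181.5]
eef_rot: [-3.141, 0.0, 1.312]
wrist_force: [0.6, 0.5, 0.4]
finger_gap: 24.1
finger_force: 50.0
clock: 4.37
eef_pos: [566.6, -133.6, 181.4]
eef_rot: [-3.141, 0.0, 1.135]
wrist_force: [0.6, 0.3, -0.4]
finger_gap: 23.8
finger_force: 50.0
```

```bash
python3 -m inch '[{"gripper":0.1,"dx":0.008,"dy":-0.03,"dz":0,"wx":0,"wy":0,"wz":0},{"gripper":0.1,"dx":0.0144,"dy":-0.0544,"dz":-0.01,"wx":0,"wy":0,"wz":0},{"gripper":0.1,"dx":0.0144,"dy":-0.0544,"dz":-0.022,"wx":0,"wy":0,"wz":0},{"gripper":0.1,"dx":0.0144,"dy":-0.0544,"dz":-0.026,"wx":0,"wy":0,"wz":0},{"gripper":0.1,"dx":0.0144,"dy":-0.0544,"dz":-0.026,"wx":0,"wy":0,"wz":0}]' && python3 -m inch '[{"gripper":0.1,"dx":0,"dy":0,"dz":0,"wx":0,"wy":0,"wz":0},{"gripper":0.1,"dx":0,"dy":0,"dz":0,"wx":0,"wy":0,"wz":0},{"gripper":0.1,"dx":0,"dy":0,"dz":0,"wx":0,"wy":0,"wz":0},{"gripper":0.1,"dx":0,"dy":0,"dz":0,"wx":0,"wy":0,"wz":0},{"gripper":0.1,"dx":0,"dy":0,"dz":0,"wx":0,"wy":0,"wz":0}]'
python3 - <<'E'
from h import *
a=manip.camera("top"); b=manip.camera("scene"); cv2.imwrite("pics/t2.png",a); cv2.imwrite("pics/s2.png",b)
def crop(im,x,y):
    o=cv2.resize(im[y:y+75,x:x+50],None,fx=8,fy=8,interpolation=3)
    for k in range(0,50,10): cv2.putText(o,str(x+k),(k*8,8),0,.35,(0,0,255))
    for k in range(0,75,10): cv2.putText(o,str(y+k),(0,k*8+4),0,.35,(0,0,255))
    return o
cv2.imwrite("pics/g2.png",np.hstack([crop(a,325,145),crop(b,182,225)]))
s=manip.read_state(); print(s['eef_pos'],s['eef_rot'],s['wrist_force'],s['moment'])
T=s['eef_pos'];c,sn=np.cos(-.433),np.sin(-.433);d=np.array([c,sn,0]);l=np.array([-sn,c,0])
for n in("top","scene"):
    for nm,X in(("toe bottom",T+45*d-[0,0,86.1]),("foot top end",T+47.5*d-[0,0,64.1]),("tie bar near edge top",np.array([604,-196.5,52])+34*d),("tie far",np.array([604,-196.5,52])+48*d),
     ("wall +y end",np.array([604,-196.5,52])+8.5*l),("wall -y end",np.array([604,-196.5,52])-8.5*l),("back top inner",np.array([604,-196.5,52])+70*d)): print(n,nm,proj(n,X).round(1))
E
```

```text
clock: 4.78
eef_pos: [580.3, -185.3, 154.2]
eef_rot: [-3.138, 0.0, 1.137]
wrist_force: [-0.1, 0.5, -0.9]
finger_gap: 23.5
finger_force: 50.0
clock: 5.2
eef_pos: [581.2, -185.7, 156.4]
eef_rot: [3.141, -0.0, 1.138]
wrist_force: [0.8, -0.1, -0.6]
finger_gap: 23.8
finger_force: 50.0
[ 581.16391934 -185.8492545   156.18004041] [ 3.14126865e+00 -4.02241324e-05  1.13743929e+00] [ 0.158608    0.20812256 -0.83859473] [-0.02214956  0.06141391  0.05013557]
top toe bottom [[351.  170.6]]
top foot top end [[352.4 167.4]]
top tie bar near edge top [[352.  167.8]]
top tie far [[353.8 163.3]]
top wall +y end [[344.6 177.9]]
top wall -y end [[350.5 180.2]]
top back top inner [[356.6 156.1]]
scene toe bottom [[203.  255.7]]
scene foot top end [[201.6 251.3]]
scene tie bar near edge top [[202.5 264.9]]
scene tie far [[201.1 270. ]]
scene wall +y end [[209.3 253.3]]
scene wall -y end [[202.4 252.4]]
scene back top inner [[198.9 278.2]]
```

View pics/g2.png

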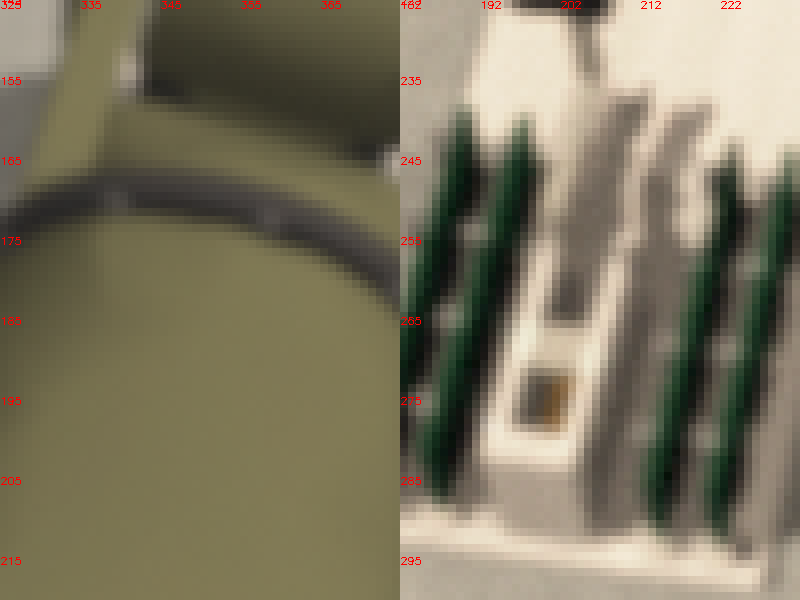

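The top view is blocked by the arm. In the scene view the foot hangs over the channel, at about (202,245). I'll refine the channel's midline from the bright wall tops (z 52) in the first images.

Run:
```python
from h import *
pc=[604.0,-196.5,-.433]; c,s=np.cos(pc[2]),np.sin(pc[2]); R=np.array([[c,-s,0],[s,c,0],[0,0,1]])
for name in("top","scene"):
    im=cv2.cvtColor(cv2.imread(f"pics/{name}0.png"),cv2.COLOR_BGR2GRAY).astype(np.float32)
    def samp(P): 
        u=proj(name,np.array(P)@R.T+[pc[0],pc[1],0]).astype(np.float32); return cv2.remap(im,u[:,:1],u[:,1:],cv2.INTER_LINEAR).ravel()
    ys=np.arange(-22,22.1,.5); print(name)
    for x in(4,10,16,22,28,54,58,62,66):
        v=samp([[x,y,52] for y in ys]); m=(v.max()+v[34:55].min())/2
        i=44+np.argmin(v[34:55])-10
        a=i
        while a>0 and v[a]<m:a-=1
        b=i
        while b<len(v)-1 and v[b]<m:b+=1
        A=ys[a]+.5*(m-v[a])/(v[a+1]-v[a]); B=ys[b]-.5*(m-v[b])/(v[b-1]-v[b])
        print(x,"inner edges",A.round(1),B.round(1),"mid",((A+B)/2).round(2))
    xs=np.arange(-16,100,2); print(" -yprof",dict(zip(xs.tolist(),samp([[x,-11,52] for x in xs]).round().astype(int).tolist())))
    print(" midprof",dict(zip(xs.tolist(),samp([[x,0,52] for x in xs]).round().astype(int).tolist())))
```

```text
top
4 inner edges -5.7 7.1 mid 0.68
10 inner edges -6.1 7.2 mid 0.55
16 inner edges -5.9 7.9 mid 1.03
22 inner edges -6.0 7.3 mid 0.68
28 inner edges -5.9 6.9 mid 0.5
54 inner edges -6.2 7.5 mid 0.66
58 inner edges -6.2 7.6 mid 0.68
62 inner edges -6.5 8.0 mid 0.75
66 inner edges -6.8 8.0 mid 0.59
 -yprof {-16: 105, -14: 101, -12: 96, -10: 92, -8: 90, -6: 92, -4: 99, -2: 115, 0: 131, 2: 146, 4: 157, 6: 161, 8: 161, 10: 162, 12: 166, 14: 167, 16: 166, 18: 165, 20: 166, 22: 163, 24: 162, 26: 163, 28: 166, 30: 165, 32: 168, 34: 175, 36: 183, 38: 184, 40: 181, 42: 180, 44: 179, 46: 174, 48: 171, 50: 171, 52: 175, 54: 178, 56: 181, 58: 183, 60: 184, 62: 183, 64: 184, 66: 185, 68: 186, 70: 186, 72: 187, 74: 187, 76: 183, 78: 175, 80: 165, 82: 156, 84: 150, 86: 147, 88: 146, 90: 146, 92: 145, 94: 145, 96: 146, 98: 146}
 midprof {-16: 101, -14: 101, -12: 101, -10: 101, -8: 100, -6: 98, -4: 95, -2: 92, 0: 90, 2: 89, 4: 88, 6: 87, 8: 89, 10: 91, 12: 93, 14: 94, 16: 95, 18: 95, 20: 95, 22: 94, 24: 91, 26: 89, 28: 91, 30: 97, 32: 112, 34: 129, 36: 147, 38: 157, 40: 163, 42: 163, 44: 158, 46: 150
[... 867 characters left out ...]
86, 56: 183, 58: 180, 60: 180, 62: 187, 64: 187, 66: 187, 68: 193, 70: 205, 72: 214, 74: 213, 76: 210, 78: 202, 80: 188, 82: 167, 84: 145, 86: 131, 88: 120, 90: 112, 92: 106, 94: 110, 96: 125, 98: 147}
 midprof {-16: 93, -14: 90, -12: 90, -10: 90, -8: 91, -6: 91, -4: 91, -2: 91, 0: 91, 2: 92, 4: 93, 6: 93, 8: 94, 10: 94, 12: 93, 14: 91, 16: 88, 18: 83, 20: 80, 22: 74, 24: 69, 26: 67, 28: 66, 30: 70, 32: 86, 34: 117, 36: 147, 38: 166, 40: 175, 42: 177, 44: 177, 46: 172, 48: 160, 50: 135, 52: 107, 54: 84, 56: 71, 58: 67, 60: 66, 62: 67, 64: 70, 66: 80, 68: 103, 70: 139, 72: 179, 74: 200, 76: 210, 78: 208, 80: 194, 82: 172, 84: 152, 86: 142, 88: 140, 90: 144, 92: 143, 94: 142, 96: 139, 98: 142}
```

The cage pose holds: the walls start at x≈0, the tie bar spans 34–48, and the back wall is at 70. The lateral midline is good to within about 1 mm. I'll lower slowly at toe x = 20.

```bash
python3 -m inch '[{"gripper":0.1,"dx":-0.0003,"dy":-0.0007,"dz":-0.004,"wx":0,"wy":0,"wz":0},{"gripper":0.1,"dx":-0.0003,"dy":-0.0007,"dz":-0.008,"wx":0,"wy":0,"wz":0},{"gripper":0.1,"dx":-0.0003,"dy":-0.0007,"dz":-0.012,"wx":0,"wy":0,"wz":0},{"gripper":0.1,"dx":-0.0003,"dy":-0.0007,"dz":-0.015,"wx":0,"wy":0,"wz":0},{"gripper":0.1,"dx":-0.0003,"dy":-0.0007,"dz":-0.0155,"wx":0,"wy":0,"wz":0}]'; python3 -m inch '[{"gripper":0.1,"dx":0,"dy":0,"dz":-0.001,"wx":0,"wy":0,"wz":0},{"gripper":0.1,"dx":0,"dy":0,"dz":-0.002,"wx":0,"wy":0,"wz":0},{"gripper":0.1,"dx":0,"dy":0,"dz":-0.003,"wx":0,"wy":0,"wz":0},{"gripper":0.1,"dx":0,"dy":0,"dz":-0.004,"wx":0,"wy":0,"wz":0},{"gripper":0.1,"dx":0,"dy":0,"dz":-0.005,"wx":0,"wy":0,"wz":0}]'
```

```text
clock: 5.72
eef_pos: [580.5, -186.6, 139.5]
eef_rot: [-3.14, 0.0, 1.137]
wrist_force: [-0.2, -0.3, -1.1]
finger_gap: 23.4
finger_force: 50.0
clock: 6.13
eef_pos: [580.8, -186.7, 135.4]
eef_rot: [3.141, -0.0, 1.137]
wrist_force: [-0.1, -0.1, -0.8]
finger_gap: 23.8
finger_force: 50.0
```

```bash
python3 -m inch '[{"gripper":0.1,"dx":0,"dy":0,"dz":-0.002,"wx":0,"wy":0,"wz":0},{"gripper":0.1,"dx":0,"dy":0,"dz":-0.005,"wx":0,"wy":0,"wz":0},{"gripper":0.1,"dx":0,"dy":0,"dz":-0.009,"wx":0,"wy":0,"wz":0},{"gripper":0.1,"dx":0,"dy":0,"dz":-0.013,"wx":0,"wy":0,"wz":0},{"gripper":0.1,"dx":0,"dy":0,"dz":-0.015,"wx":0,"wy":0,"wz":0}]'; python3 -m inch '[{"gripper":0.1,"dx":0,"dy":0,"dz":-0.003,"wx":0,"wy":0,"wz":0},{"gripper":0.1,"dx":0,"dy":0,"dz":-0.006,"wx":0,"wy":0,"wz":0},{"gripper":0.1,"dx":0,"dy":0,"dz":-0.009,"wx":0,"wy":0,"wz":0},{"gripper":0.1,"dx":0,"dy":0,"dz":-0.012,"wx":0,"wy":0,"wz":0},{"gripper":0.1,"dx":0,"dy":0,"dz":-0.013,"wx":0,"wy":0,"wz":0}]';  python3 - <<'E'
from h import *
s=manip.read_state(); b=manip.camera("scene"); cv2.imwrite("pics/s3.png",b)
cv2.imwrite("pics/g3.png",cv2.resize(b[215:300,165:245],None,fx=7,fy=7,interpolation=3)); print(s['eef_pos'],s['wrist_force'])
E
```

```text
clock: 6.55
eef_pos: [580.6, -186.6, 119.6]
eef_rot: [-3.141, 0.0, 1.137]
wrist_force: [0.5, 0.1, -0.5]
finger_gap: 23.3
finger_force: 50.0
clock: 6.97
eef_pos: [580.7, -186.6, 106.9]
eef_rot: [-3.141, 0.0, 1.137]
wrist_force: [0.3, -0.3, -0.7]
finger_gap: 24.0
finger_force: 50.0
[ 580.65785955 -186.60842317  106.8734059 ] [ 0.27151904 -0.2511148  -0.66822526]
```

View pics/g3.png

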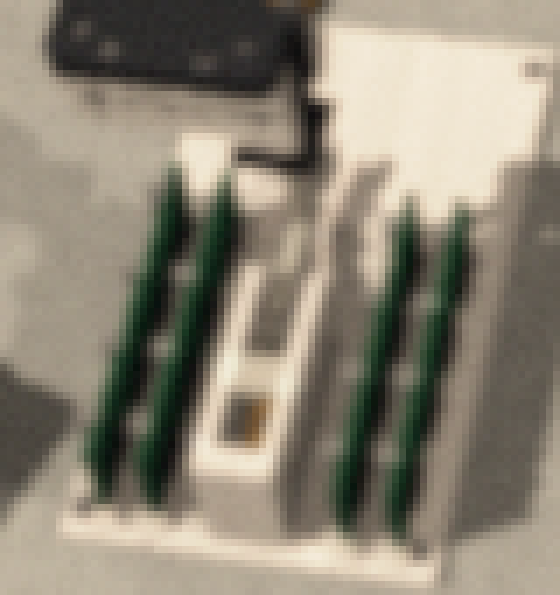

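The collar and handle sit over the channel's front, with the collar at crop (280,155), and no force is felt. I'll slide the foot under the tie bar.

```bash
python3 -m inch '[{"gripper":0.1,"dx":0.0018,"dy":-0.0008,"dz":0,"wx":0,"wy":0,"wz":0},{"gripper":0.1,"dx":0.0054,"dy":-0.0025,"dz":0,"wx":0,"wy":0,"wz":0},{"gripper":0.1,"dx":0.0091,"dy":-0.0042,"dz":0,"wx":0,"wy":0,"wz":0},{"gripper":0.1,"dx":0.0127,"dy":-0.0059,"dz":0,"wx":0,"wy":0,"wz":0},{"gripper":0.1,"dx":0.0154,"dy":-0.0071,"dz":0,"wx":0,"wy":0,"wz":0}]'; python3 -m inch '[{"gripper":0.1,"dx":0.0036,"dy":-0.0017,"dz":0,"wx":0,"wy":0,"wz":0},{"gripper":0.1,"dx":0.0073,"dy":-0.0034,"dz":0,"wx":0,"wy":0,"wz":0},{"gripper":0.1,"dx":0.0109,"dy":-0.005,"dz":0,"wx":0,"wy":0,"wz":0},{"gripper":0.1,"dx":0.0127,"dy":-0.0059,"dz":0,"wx":0,"wy":0,"wz":0},{"gripper":0.1,"dx":0.0145,"dy":-0.0067,"dz":0,"wx":0,"wy":0,"wz":0}]'
```

```text
clock: 7.43
eef_pos: [596.7, -194.0, 107.5]
eef_rot: [3.141, -0.0, 1.137]
wrist_force: [-0.2, 1.0, -1.4]
finger_gap: 23.6
finger_force: 50.0
clock: 7.85
eef_pos: [611.0, -200.6, 107.4]
eef_rot: [-3.142, 0.0, 1.137]
wrist_force: [-1.5, -0.2, -0.5]
finger_gap: 23.5
finger_force: 50.0
```

```bash
python3 -m inch '[{"gripper":0.1,"dx":0.0014,"dy":-0.0006,"dz":0,"wx":0,"wy":0,"wz":0},{"gripper":0.1,"dx":0.0027,"dy":-0.0013,"dz":0,"wx":0,"wy":0,"wz":0},{"gripper":0.1,"dx":0.0041,"dy":-0.0019,"dz":0,"wx":0,"wy":0,"wz":0},{"gripper":0.1,"dx":0.0054,"dy":-0.0025,"dz":0,"wx":0,"wy":0,"wz":0},{"gripper":0.1,"dx":0.0063,"dy":-0.0029,"dz":0,"wx":0,"wy":0,"wz":0}]'
python3 - <<'E'
from h import *
b=manip.camera("scene"); cv2.imwrite("pics/s4.png",b); c=b[245:290,180:225]
cv2.imwrite("pics/g4.png",np.hstack([cv2.resize(cv2.imread("pics/scene0.png")[245:290,180:225],None,fx=8,fy=8,interpolation=3),cv2.resize(c,None,fx=8,fy=8,interpolation=3)]))
s=manip.read_state();print(s['eef_pos'],s['wrist_force'])
E
```

```text
clock: 8.27
eef_pos: [617.1, -203.4, 107.5]
eef_rot: [3.142, -0.0, 1.137]
wrist_force: [0.1, 0.1, -0.7]
finger_gap: 23.6
finger_force: 50.0
[ 617.19759862 -203.47277529  107.46325346] [ 0.99639056  0.70737989 -0.94096385]
```

View pics/g4.png

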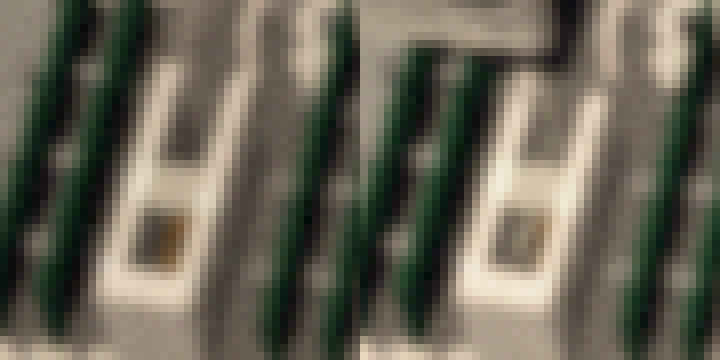

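The foot shows in the rear window at (515,240), beside the brass at (545,235). The spacer's far end should be near x≈44, so toe x≈60 is free. I'll lower the toe slowly.

```bash
python3 -m inch '[{"gripper":0.1,"dx":0,"dy":0,"dz":-0.001,"wx":0,"wy":0,"wz":0},{"gripper":0.1,"dx":0,"dy":0,"dz":-0.0025,"wx":0,"wy":0,"wz":0},{"gripper":0.1,"dx":0,"dy":0,"dz":-0.004,"wx":0,"wy":0,"wz":0},{"gripper":0.1,"dx":0,"dy":0,"dz":-0.0055,"wx":0,"wy":0,"wz":0},{"gripper":0.1,"dx":0,"dy":0,"dz":-0.007,"wx":0,"wy":0,"wz":0}]'; python3 -m inch '[{"gripper":0.1,"dx":0,"dy":0,"dz":-0.001,"wx":0,"wy":0,"wz":0},{"gripper":0.1,"dx":0,"dy":0,"dz":-0.002,"wx":0,"wy":0,"wz":0},{"gripper":0.1,"dx":0,"dy":0,"dz":-0.003,"wx":0,"wy":0,"wz":0},{"gripper":0.1,"dx":0,"dy":0,"dz":-0.004,"wx":0,"wy":0,"wz":0},{"gripper":0.1,"dx":0,"dy":0,"dz":-0.004,"wx":0,"wy":0,"wz":0}]'; python3 -m inch '[{"gripper":0.1,"dx":0,"dy":0,"dz":-0.001,"wx":0,"wy":0,"wz":0},{"gripper":0.1,"dx":0,"dy":0,"dz":-0.002,"wx":0,"wy":0,"wz":0},{"gripper":0.1,"dx":0,"dy":0,"dz":-0.003,"wx":0,"wy":0,"wz":0},{"gripper":0.1,"dx":0,"dy":0,"dz":-0.0035,"wx":0,"wy":0,"wz":0},{"gripper":0.1,"dx":0,"dy":0,"dz":-0.0035,"wx":0,"wy":0,"wz":0}]'
```

```text
clock: 8.73
eef_pos: [617.0, -203.4, 100.2]
eef_rot: [-3.141, 0.0, 1.137]
wrist_force: [-0.5, -0.1, -0.5]
finger_gap: 23.8
finger_force: 50.0
clock: 9.15
eef_pos: [616.9, -203.4, 96.2]
eef_rot: [-3.141, 0.0, 1.137]
wrist_force: [-0.6, 0.1, -0.7]
finger_gap: 23.8
finger_force: 50.0
clock: 9.57
eef_pos: [617.0, -203.4, 92.8]
eef_rot: [-3.141, -0.0, 1.137]
wrist_force: [0.2, 0.7, -1.9]
finger_gap: 23.7
finger_force: 50.0
```

```bash
python3 -m inch '[{"gripper":0.1,"dx":-0.0019,"dy":0.0006,"dz":0,"wx":0,"wy":0,"wz":0},{"gripper":0.1,"dx":-0.0038,"dy":0.0012,"dz":0,"wx":0,"wy":0,"wz":0},{"gripper":0.1,"dx":-0.0058,"dy":0.0019,"dz":0,"wx":0,"wy":0,"wz":0},{"gripper":0.1,"dx":-0.0077,"dy":0.0025,"dz":0,"wx":0,"wy":0,"wz":0},{"gripper":0.1,"dx":-0.0091,"dy":0.0029,"dz":0,"wx":0,"wy":0,"wz":0}]'; python3 -m inch '[{"gripper":0.1,"dx":-0.0009,"dy":0.0004,"dz":0,"wx":0,"wy":0,"wz":0},{"gripper":0.1,"dx":-0.0018,"dy":0.0008,"dz":0,"wx":0,"wy":0,"wz":0},{"gripper":0.1,"dx":-0.0027,"dy":0.0013,"dz":0,"wx":0,"wy":0,"wz":0},{"gripper":0.1,"dx":-0.0036,"dy":0.0017,"dz":0,"wx":0,"wy":0,"wz":0},{"gripper":0.1,"dx":-0.0045,"dy":0.0021,"dz":0,"wx":0,"wy":0,"wz":0}]'
```

```text
clock: 9.98
eef_pos: [608.5, -200.6, 93.5]
eef_rot: [3.139, -0.0, 1.137]
wrist_force: [5.5, -0.5, -0.4]
finger_gap: 23.7
finger_force: 50.0
clock: 10.4
eef_pos: [604.3, -198.6, 93.7]
eef_rot: [3.138, -0.0, 1.137]
wrist_force: [5.1, -0.5, -0.7]
finger_gap: 23.8
finger_force: 50.0
```

```bash
python3 -m inch '[{"gripper":0.1,"dx":-0.0014,"dy":0.0006,"dz":0,"wx":0,"wy":0,"wz":0},{"gripper":0.1,"dx":-0.0027,"dy":0.0013,"dz":0,"wx":0,"wy":0,"wz":0},{"gripper":0.1,"dx":-0.0041,"dy":0.0019,"dz":0,"wx":0,"wy":0,"wz":0},{"gripper":0.1,"dx":-0.0054,"dy":0.0025,"dz":0,"wx":0,"wy":0,"wz":0},{"gripper":0.1,"dx":-0.0068,"dy":0.0031,"dz":0,"wx":0,"wy":0,"wz":0}]'; python3 -m inch '[{"gripper":0.1,"dx":-0.0014,"dy":0.0006,"dz":0,"wx":0,"wy":0,"wz":0},{"gripper":0.1,"dx":-0.0027,"dy":0.0013,"dz":0,"wx":0,"wy":0,"wz":0},{"gripper":0.1,"dx":-0.0041,"dy":0.0019,"dz":0,"wx":0,"wy":0,"wz":0},{"gripper":0.1,"dx":-0.0054,"dy":0.0025,"dz":0,"wx":0,"wy":0,"wz":0},{"gripper":0.1,"dx":-0.0068,"dy":0.0031,"dz":0,"wx":0,"wy":0,"wz":0}]'
```

```text
clock: 10.82
eef_pos: [597.5, -195.5, 93.7]
eef_rot: [3.138, -0.0, 1.137]
wrist_force: [5.9, -0.5, -0.8]
finger_gap: 23.9
finger_force: 50.0
clock: 11.23
eef_pos: [589.3, -192.0, 92.8]
eef_rot: [-3.141, 0.0, 1.137]
wrist_force: [0.2, -0.6, -0.0]
finger_gap: 23.9
finger_force: 50.0
```

```bash
for i in 1; do python3 -m inch '[{"gripper":0.1,"dx":-0.0014,"dy":0.0006,"dz":0,"wx":0,"wy":0,"wz":0},{"gripper":0.1,"dx":-0.0027,"dy":0.0013,"dz":0,"wx":0,"wy":0,"wz":0},{"gripper":0.1,"dx":-0.0041,"dy":0.0019,"dz":0,"wx":0,"wy":0,"wz":0},{"gripper":0.1,"dx":-0.0054,"dy":0.0025,"dz":0,"wx":0,"wy":0,"wz":0},{"gripper":0.1,"dx":-0.0068,"dy":0.0031,"dz":0,"wx":0,"wy":0,"wz":0}]'; done; python3 -m inch '[{"gripper":0.1,"dx":-0.0014,"dy":0.0006,"dz":0,"wx":0,"wy":0,"wz":0},{"gripper":0.1,"dx":-0.0027,"dy":0.0013,"dz":0,"wx":0,"wy":0,"wz":0},{"gripper":0.1,"dx":-0.0041,"dy":0.0019,"dz":0,"wx":0,"wy":0,"wz":0},{"gripper":0.1,"dx":-0.0054,"dy":0.0025,"dz":0,"wx":0,"wy":0,"wz":0},{"gripper":0.1,"dx":-0.0068,"dy":0.0031,"dz":0,"wx":0,"wy":0,"wz":0}]'
```

```text
clock: 11.65
eef_pos: [582.8, -189.0, 92.9]
eef_rot: [-3.141, 0.0, 1.137]
wrist_force: [0.3, 0.6, -1.4]
finger_gap: 23.6
finger_force: 50.0
clock: 12.07
eef_pos: [576.2, -185.9, 93.0]
eef_rot: [3.141, -0.0, 1.137]
wrist_force: [1.4, 0.2, -1.6]
finger_gap: 23.8
finger_force: 50.0
```

```bash
python3 -m inch '[{"gripper":0.1,"dx":-0.0014,"dy":0.0006,"dz":0,"wx":0,"wy":0,"wz":0},{"gripper":0.1,"dx":-0.0027,"dy":0.0013,"dz":0,"wx":0,"wy":0,"wz":0},{"gripper":0.1,"dx":-0.0041,"dy":0.0019,"dz":0,"wx":0,"wy":0,"wz":0},{"gripper":0.1,"dx":-0.0054,"dy":0.0025,"dz":0,"wx":0,"wy":0,"wz":0},{"gripper":0.1,"dx":-0.0068,"dy":0.0031,"dz":0,"wx":0,"wy":0,"wz":0}]'; python3 -m inch '[{"gripper":0.1,"dx":-0.0014,"dy":0.0006,"dz":0,"wx":0,"wy":0,"wz":0},{"gripper":0.1,"dx":-0.0027,"dy":0.0013,"dz":0,"wx":0,"wy":0,"wz":0},{"gripper":0.1,"dx":-0.0041,"dy":0.0019,"dz":0,"wx":0,"wy":0,"wz":0},{"gripper":0.1,"dx":-0.0054,"dy":0.0025,"dz":0,"wx":0,"wy":0,"wz":0},{"gripper":0.1,"dx":-0.0068,"dy":0.0031,"dz":0,"wx":0,"wy":0,"wz":0}]'
python3 - <<'E'
from h import *
for n in("top","scene"):
    b=manip.camera(n); cv2.imwrite(f"pics/{n}5.png",b)
    hsv=cv2.cvtColor(b,cv2.COLOR_BGR2HSV); m=cv2.inRange(hsv,(10,70,40),(25,255,220)); x0,y0,w,h=(318,150,60,80) if n=="top" else (180,220,60,70)
    u=np.argwhere(m[y0:y0+h,x0:x0+w]); print(n,len(u),(u.mean(0)[::-1]+[x0,y0]) if len(u) else '', (u.min(0)[::-1]+[x0,y0],u.max(0)[::-1]+[x0,y0]) if len(u) else '')
E
```

```text
clock: 12.48
eef_pos: [569.3, -182.8, 92.9]
eef_rot: [-3.142, -0.0, 1.137]
wrist_force: [-0.2, 0.8, -1.7]
finger_gap: 23.7
finger_force: 50.0
clock: 12.9
eef_pos: [562.4, -179.7, 92.9]
eef_rot: [-3.141, 0.0, 1.137]
wrist_force: [0.7, -0.1, -0.9]
finger_gap: 23.8
finger_force: 50.0
top 2316 [348.6433506  190.54317789] (array([318, 150]), array([377, 229]))
scene 31 [208.74193548 251.29032258] (array([205, 248]), array([211, 256]))
```

All 10 views are used, so I go on numerically.

```bash
cat >> h.py <<'E'
def brass(b):
    """brass pixels near the cage in a scene picture -> cage x,y at z 14 (scene midline offset about -1 mm)"""
    m=cv2.inRange(cv2.cvtColor(b,cv2.COLOR_BGR2HSV),(10,70,40),(25,255,230)); m[:216]=0; m[300:]=0; m[:,:170]=0; m[:,250:]=0
    n,l,st,_=cv2.connectedComponentsWithStats(m)
    for k in range(1,n):
        if st[k,4]<6: continue
        u=np.argwhere(l==k)[:,::-1]; w=ray("scene",u,14)[:,:2]-[604,-196.5]; c,s=np.cos(-.433),np.sin(-.433)
        L=np.c_[c*w[:,0]+s*w[:,1],-s*w[:,0]+c*w[:,1]]; print("brass n",len(u),"cage mean",L.mean(0).round(1),"min",L.min(0).round(1),"max",L.max(0).round(1))
        if len(u)>20: v=np.linalg.svd(L-L.mean(0))[2][0]; print("  axis angle",np.arctan(v[1]/v[0]).round(2))
E
python3 -c "
from h import *
b=cv2.imread('pics/scene5.png'); brass(b)
for y in range(238,266,2): print(y,[tuple(int(k) for k in b[y,x]) for x in range(200,218,2)])"
```

```text
brass n 27 cage mean [-28.6  -2.7] min [-39.8  -6.6] max [-15.2   1.9]
  axis angle -0.08
238 [(206, 228, 238), (194, 218, 232), (185, 208, 225), (176, 198, 218), (117, 135, 150), (87, 103, 112), (118, 133, 148), (191, 214, 232), (168, 189, 209)]
240 [(200, 224, 236), (188, 210, 227), (191, 214, 230), (179, 202, 222), (109, 127, 142), (91, 104, 117), (143, 162, 179), (180, 204, 224), (120, 137, 154)]
242 [(187, 208, 226), (183, 204, 223), (177, 200, 218), (139, 156, 175), (112, 130, 144), (112, 128, 141), (164, 186, 204), (138, 158, 176), (117, 129, 145)]
244 [(152, 172, 188), (150, 169, 189), (112, 126, 143), (103, 117, 131), (144, 167, 180), (129, 149, 163), (123, 142, 157), (113, 126, 142), (117, 133, 145)]
246 [(82, 96, 105), (102, 115, 129), (91, 102, 115), (108, 125, 138), (153, 175, 191), (120, 140, 153), (92, 105, 118), (102, 116, 131), (116, 131, 145)]
248 [(80, 91, 101), (98, 110, 125), (91, 103, 118), (114, 141, 158), (148, 178, 193), (106, 141, 159), (84, 95, 107), (88, 98, 108), (94, 106, 118)]
250 [(78, 90, 100), (97, 109, 123), (86, 101, 115), (130, 157, 176), (134, 16
[... 422 characters left out ...]
9, 126, 139), (116, 139, 155), (156, 187, 212), (171, 195, 212), (94, 108, 118), (88, 98, 111), (99, 114, 125)]
258 [(176, 198, 216), (95, 107, 119), (76, 88, 97), (89, 105, 118), (174, 201, 222), (155, 174, 191), (85, 95, 106), (87, 101, 110), (99, 110, 122)]
260 [(160, 181, 199), (74, 83, 93), (60, 71, 76), (99, 115, 126), (184, 206, 224), (126, 142, 157), (85, 98, 106), (90, 101, 113), (90, 104, 112)]
262 [(128, 146, 160), (61, 69, 79), (65, 74, 81), (130, 149, 164), (179, 202, 220), (108, 121, 134), (75, 87, 95), (91, 101, 113), (89, 102, 109)]
264 [(114, 129, 144), (75, 88, 97), (86, 98, 108), (166, 188, 205), (175, 197, 214), (91, 103, 113), (68, 78, 84), (87, 98, 108), (85, 100, 100)]
```

```bash
python3 -m inch '[{"gripper":0.1,"dx":-0.002,"dy":0.0005,"dz":0,"wx":0,"wy":0,"wz":0},{"gripper":0.1,"dx":-0.0039,"dy":0.0011,"dz":0,"wx":0,"wy":0,"wz":0},{"gripper":0.1,"dx":-0.0059,"dy":0.0016,"dz":0,"wx":0,"wy":0,"wz":0},{"gripper":0.1,"dx":-0.0078,"dy":0.0021,"dz":0,"wx":0,"wy":0,"wz":0},{"gripper":0.1,"dx":-0.0098,"dy":0.0027,"dz":0,"wx":0,"wy":0,"wz":0}]'; python3 -c "
from h import *
s=manip.read_state();print(s['wrist_force'].round(1),s['moment'].round(2)); b=manip.camera('scene'); cv2.imwrite('pics/s6.png',b); brass(b)"
```

```text
clock: 13.42
eef_pos: [552.6, -177.0, 92.9]
eef_rot: [-3.142, 0.0, 1.137]
wrist_force: [0.6, 0.2, -0.4]
finger_gap: 23.7
finger_force: 50.0
[ 0.6  0.2 -0.4] [-0.11  0.02 -0.03]
brass n 34 cage mean [-33.5  -3.8] min [-48.3  -8.2] max [-20.9   1.3]
  axis angle 0.02
```

```bash
python3 -m inch '[{"gripper":0.1,"dx":-0.002,"dy":0.0005,"dz":0,"wx":0,"wy":0,"wz":0},{"gripper":0.1,"dx":-0.004,"dy":0.001,"dz":0,"wx":0,"wy":0,"wz":0},{"gripper":0.1,"dx":-0.006,"dy":0.0014,"dz":0,"wx":0,"wy":0,"wz":0},{"gripper":0.1,"dx":-0.008,"dy":0.0019,"dz":0,"wx":0,"wy":0,"wz":0},{"gripper":0.1,"dx":-0.01,"dy":0.0024,"dz":0,"wx":0,"wy":0,"wz":0}]'; python3 -m inch '[{"gripper":0.1,"dx":-0.002,"dy":0.0005,"dz":0,"wx":0,"wy":0,"wz":0},{"gripper":0.1,"dx":-0.004,"dy":0.001,"dz":0,"wx":0,"wy":0,"wz":0},{"gripper":0.1,"dx":-0.006,"dy":0.0014,"dz":0,"wx":0,"wy":0,"wz":0},{"gripper":0.1,"dx":-0.0075,"dy":0.0018,"dz":0,"wx":0,"wy":0,"wz":0},{"gripper":0.1,"dx":-0.0075,"dy":0.0018,"dz":0,"wx":0,"wy":0,"wz":0}]'; python3 -c "
from h import *
s=manip.read_state();print(s['wrist_force'].round(1),s['moment'].round(2)); b=manip.camera('scene'); cv2.imwrite('pics/s7.png',b); brass(b)"
```

```text
clock: 13.88
eef_pos: [542.6, -174.6, 93.0]
eef_rot: [3.142, 0.0, 1.137]
wrist_force: [0.2, -0.9, -1.8]
finger_gap: 24.0
finger_force: 50.0
clock: 14.3
eef_pos: [535.0, -172.8, 93.0]
eef_rot: [-3.141, 0.0, 1.137]
wrist_force: [0.1, 0.6, -1.5]
finger_gap: 23.9
finger_force: 50.0
[ 0.1  0.6 -1.5] [-0.05  0.1  -0.04]
brass n 60 cage mean [-49.1  -5.9] min [-70.  -11.9] max [-27.   -0.1]
  axis angle 0.07
```

```bash
python3 -m inch '[{"gripper":0.1,"dx":-0.0023,"dy":0.0008,"dz":0,"wx":0,"wy":0,"wz":0},{"gripper":0.1,"dx":-0.0046,"dy":0.0016,"dz":0,"wx":0,"wy":0,"wz":0},{"gripper":0.1,"dx":-0.0069,"dy":0.0024,"dz":0,"wx":0,"wy":0,"wz":0},{"gripper":0.1,"dx":-0.0092,"dy":0.0032,"dz":0,"wx":0,"wy":0,"wz":0},{"gripper":0.1,"dx":-0.0114,"dy":0.004,"dz":0,"wx":0,"wy":0,"wz":0}]'; python3 -c "
from h import *
s=manip.read_state();print(s['wrist_force'].round(1),s['moment'].round(2)); b=manip.camera('scene'); cv2.imwrite('pics/s8.png',b); brass(b)"
```

```text
clock: 14.77
eef_pos: [523.6, -168.7, 92.9]
eef_rot: [-3.141, -0.0, 1.137]
wrist_force: [0.3, -0.3, -2.0]
finger_gap: 23.4
finger_force: 50.0
[ 0.3 -0.3 -2. ] [-0.15  0.02 -0.01]
brass n 59 cage mean [-60.5  -6.8] min [-79.5 -13.7] max [-39.1   0.2]
  axis angle 0.04
```

Forces stay small. On along the second segment.

```bash
python3 -m inch '[{"gripper":0.1,"dx":-0.0022,"dy":0.0012,"dz":0,"wx":0,"wy":0,"wz":0},{"gripper":0.1,"dx":-0.0044,"dy":0.0023,"dz":0,"wx":0,"wy":0,"wz":0},{"gripper":0.1,"dx":-0.0067,"dy":0.0035,"dz":0,"wx":0,"wy":0,"wz":0},{"gripper":0.1,"dx":-0.0089,"dy":0.0046,"dz":0,"wx":0,"wy":0,"wz":0},{"gripper":0.1,"dx":-0.0111,"dy":0.0058,"dz":0,"wx":0,"wy":0,"wz":0}]'; python3 -m inch '[{"gripper":0.1,"dx":-0.0022,"dy":0.0012,"dz":0,"wx":0,"wy":0,"wz":0},{"gripper":0.1,"dx":-0.0044,"dy":0.0023,"dz":0,"wx":0,"wy":0,"wz":0},{"gripper":0.1,"dx":-0.0067,"dy":0.0035,"dz":0,"wx":0,"wy":0,"wz":0},{"gripper":0.1,"dx":-0.0089,"dy":0.0046,"dz":0,"wx":0,"wy":0,"wz":0},{"gripper":0.1,"dx":-0.0111,"dy":0.0058,"dz":0,"wx":0,"wy":0,"wz":0}]'; python3 -c "
from h import *
s=manip.read_state();print(s['wrist_force'].round(1),s['moment'].round(2)); b=manip.camera('scene'); cv2.imwrite('pics/s9.png',b); brass(b)"
```

```text
clock: 15.23
eef_pos: [512.6, -163.0, 93.0]
eef_rot: [3.142, 0.0, 1.137]
wrist_force: [0.3, -1.5, -1.3]
finger_gap: 24.1
finger_force: 50.0
clock: 15.65
eef_pos: [501.5, -157.2, 93.0]
eef_rot: [3.142, 0.0, 1.137]
wrist_force: [1.2, -0.8, -0.8]
finger_gap: 23.5
finger_force: 50.0
[ 1.2 -0.8 -0.8] [-0.06  0.02 -0.02]
brass n 64 cage mean [-86.2  -4.3] min [-104.8  -12.4] max [-64.    3.6]
  axis angle 0.02
```

```bash
python3 -m inch '[{"gripper":0.1,"dx":-0.0026,"dy":0.0012,"dz":0,"wx":0,"wy":0,"wz":0},{"gripper":0.1,"dx":-0.0051,"dy":0.0025,"dz":0,"wx":0,"wy":0,"wz":0},{"gripper":0.1,"dx":-0.0077,"dy":0.0037,"dz":0,"wx":0,"wy":0,"wz":0},{"gripper":0.1,"dx":-0.0102,"dy":0.005,"dz":0,"wx":0,"wy":0,"wz":0},{"gripper":0.1,"dx":-0.0128,"dy":0.0062,"dz":0,"wx":0,"wy":0,"wz":0}]'; python3 -m inch '[{"gripper":0.1,"dx":-0.0026,"dy":0.0012,"dz":0,"wx":0,"wy":0,"wz":0},{"gripper":0.1,"dx":-0.0051,"dy":0.0025,"dz":0,"wx":0,"wy":0,"wz":0},{"gripper":0.1,"dx":-0.0077,"dy":0.0037,"dz":0,"wx":0,"wy":0,"wz":0},{"gripper":0.1,"dx":-0.0102,"dy":0.005,"dz":0,"wx":0,"wy":0,"wz":0},{"gripper":0.1,"dx":-0.0128,"dy":0.0062,"dz":0,"wx":0,"wy":0,"wz":0}]'; python3 -c "
from h import *
s=manip.read_state();print(s['wrist_force'].round(1),s['moment'].round(2)); b=manip.camera('scene'); cv2.imwrite('pics/s10.png',b); brass(b)"
```

```text
clock: 16.12
eef_pos: [488.6, -150.9, 92.9]
eef_rot: [-3.142, 0.0, 1.137]
wrist_force: [0.5, 0.4, -1.5]
finger_gap: 23.8
finger_force: 50.0
clock: 16.53
eef_pos: [475.9, -144.7, 92.9]
eef_rot: [-3.142, 0.0, 1.137]
wrist_force: [0.1, 0.1, -0.8]
finger_gap: 23.5
finger_force: 50.0
[ 0.1  0.1 -0.8] [-0.1   0.08  0.01]
brass n 78 cage mean [-113.4   -1.3] min [-132.5  -11.6] max [-92.2   9.6]
  axis angle -0.15
```

The spacer's centre is at about cage x -114 and it is clear of the rails. Back off, lift, and carry the pick home.

```bash
python3 -m inch '[{"gripper":0.1,"dx":0.001,"dy":-0.0005,"dz":0,"wx":0,"wy":0,"wz":0},{"gripper":0.1,"dx":0.002,"dy":-0.0009,"dz":0,"wx":0,"wy":0,"wz":0},{"gripper":0.1,"dx":0.002,"dy":-0.0009,"dz":0.005,"wx":0,"wy":0,"wz":0},{"gripper":0.1,"dx":0.002,"dy":-0.0009,"dz":0.02,"wx":0,"wy":0,"wz":0},{"gripper":0.1,"dx":0.002,"dy":-0.0009,"dz":0.045,"wx":0,"wy":0,"wz":0}]'; python3 -m inch '[{"gripper":0.1,"dx":0,"dy":0,"dz":0.025,"wx":0,"wy":0,"wz":0},{"gripper":0.1,"dx":0,"dy":0,"dz":0.045,"wx":0,"wy":0,"wz":0},{"gripper":0.1,"dx":0,"dy":0,"dz":0.055,"wx":0,"wy":0,"wz":0},{"gripper":0.1,"dx":0,"dy":0.01,"dz":0.055,"wx":0,"wy":0,"wz":2},{"gripper":0.1,"dx":-0.001,"dy":0.03,"dz":0.055,"wx":0,"wy":0,"wz":4}]';  python3 -c "
from h import *
b=manip.camera('scene'); cv2.imwrite('pics/s11.png',b); brass(b)"
```

```text
clock: 17.0
eef_pos: [477.2, -145.5, 137.0]
eef_rot: [-3.138, 0.0, 1.137]
wrist_force: [-0.0, -0.8, -0.2]
finger_gap: 23.9
finger_force: 50.0
clock: 17.42
eef_pos: [477.0, -116.1, 192.4]
eef_rot: [-3.142, 0.0, 1.208]
wrist_force: [0.6, 0.2, -0.9]
finger_gap: 23.9
finger_force: 50.0
brass n 68 cage mean [-112.2   -1.5] min [-135.4  -15.3] max [-92.6   9.6]
  axis angle -0.3
```

```bash
python3 -m inch '[{"gripper":0.1,"dx":0,"dy":0.03,"dz":0,"wx":0,"wy":0,"wz":3},{"gripper":0.1,"dx":-0.001,"dy":0.065,"dz":0,"wx":0,"wy":0,"wz":6},{"gripper":0.1,"dx":-0.001,"dy":0.1,"dz":0,"wx":0,"wy":0,"wz":9},{"gripper":0.1,"dx":-0.002,"dy":0.135,"dz":0,"wx":0,"wy":0,"wz":12},{"gripper":0.1,"dx":-0.002,"dy":0.17,"dz":0,"wx":0,"wy":0,"wz":15}]'; python3 -m inch '[{"gripper":0.1,"dx":0,"dy":0.03,"dz":0,"wx":0,"wy":0,"wz":2},{"gripper":0.1,"dx":0,"dy":0.06,"dz":0,"wx":0,"wy":0,"wz":3.1},{"gripper":0.1,"dx":-0.001,"dy":0.09,"dz":0,"wx":0,"wy":0,"wz":3.1},{"gripper":0.1,"dx":-0.001,"dy":0.12,"dz":0,"wx":0,"wy":0,"wz":3.1},{"gripper":0.1,"dx":-0.002,"dy":0.145,"dz":0,"wx":0,"wy":0,"wz":3.1}]'; python3 -m inch '[{"gripper":0.1,"dx":0,"dy":0.01,"dz":0,"wx":0,"wy":0,"wz":0},{"gripper":0.1,"dx":0,"dy":0.02,"dz":0,"wx":0,"wy":0,"wz":0},{"gripper":0.1,"dx":0,"dy":0.029,"dz":0,"wx":0,"wy":0,"wz":0},{"gripper":0.1,"dx":0,"dy":0.029,"dz":0,"wx":0,"wy":0,"wz":0},{"gripper":0.1,"dx":0,"dy":0.029,"dz":0,"wx":0,"wy":0,"wz":0}]'; python3 -c "
from h import *
b=manip.camera('scene'); cv2.imwrite('pics/s12.png',b); brass(b)
s=manip.read_state();print(s['eef_pos'].round(1),s['eef_rot'].round(3),s['moment'].round(2))"
```

```text
clock: 17.88
eef_pos: [474.0, 56.3, 191.6]
eef_rot: [-3.14, 0.0, 1.473]
wrist_force: [0.4, 0.1, -0.9]
finger_gap: 23.7
finger_force: 50.0
clock: 18.3
eef_pos: [472.0, 201.5, 191.5]
eef_rot: [-3.14, 0.001, 1.525]
wrist_force: [-0.0, -0.3, -1.7]
finger_gap: 23.5
finger_force: 50.0
clock: 18.72
eef_pos: [473.1, 227.8, 192.6]
eef_rot: [-3.141, 0.0, 1.523]
wrist_force: [0.0, -0.2, -1.0]
finger_gap: 23.8
finger_force: 50.0
brass n 67 cage mean [-112.3   -1.2] min [-135.4  -14.6] max [-92.6   9.6]
  axis angle -0.28
[473.2 227.5 192.8] [-3.141  0.     1.523] [-0.07  0.11  0.02]
```

```bash
python3 -m inch '[{"gripper":0.1,"dx":-0.0002,"dy":0.0008,"dz":-0.005,"wx":0,"wy":0,"wz":0},{"gripper":0.1,"dx":-0.0002,"dy":0.0008,"dz":-0.012,"wx":0,"wy":0,"wz":0},{"gripper":0.1,"dx":-0.0002,"dy":0.0008,"dz":-0.019,"wx":0,"wy":0,"wz":0},{"gripper":0.1,"dx":-0.0002,"dy":0.0008,"dz":-0.025,"wx":0,"wy":0,"wz":0},{"gripper":0.1,"dx":-0.0002,"dy":0.0008,"dz":-0.027,"wx":0,"wy":0,"wz":0}]'; python3 -m inch '[{"gripper":0.1,"dx":0,"dy":0,"dz":-0.001,"wx":0,"wy":0,"wz":0},{"gripper":0.1,"dx":0,"dy":0,"dz":-0.002,"wx":0,"wy":0,"wz":0},{"gripper":0.1,"dx":0,"dy":0,"dz":-0.0035,"wx":0,"wy":0,"wz":0},{"gripper":0.1,"dx":0,"dy":0,"dz":-0.005,"wx":0,"wy":0,"wz":0},{"gripper":0.1,"dx":0,"dy":0,"dz":-0.0065,"wx":0,"wy":0,"wz":0}]'
```

```text
clock: 19.18
eef_pos: [472.5, 228.7, 164.5]
eef_rot: [-3.14, 0.001, 1.523]
wrist_force: [-0.0, -0.1, -1.2]
finger_gap: 23.9
finger_force: 50.0
clock: 19.6
eef_pos: [473.0, 229.1, 159.5]
eef_rot: [3.141, -0.0, 1.523]
wrist_force: [-0.2, 0.0, -1.4]
finger_gap: 23.8
finger_force: 50.0
```

```bash
python3 -m inch '[{"gripper":0.1,"dx":0,"dy":0,"dz":-0.003,"wx":0,"wy":0,"wz":0},{"gripper":0.1,"dx":0,"dy":0,"dz":-0.007,"wx":0,"wy":0,"wz":0},{"gripper":0.1,"dx":0,"dy":0,"dz":-0.011,"wx":0,"wy":0,"wz":0},{"gripper":0.1,"dx":0,"dy":0,"dz":-0.015,"wx":0,"wy":0,"wz":0},{"gripper":0.1,"dx":0,"dy":0,"dz":-0.019,"wx":0,"wy":0,"wz":0}]'; python3 -m inch '[{"gripper":0.1,"dx":0,"dy":0,"dz":-0.004,"wx":0,"wy":0,"wz":0},{"gripper":0.1,"dx":0,"dy":0,"dz":-0.009,"wx":0,"wy":0,"wz":0},{"gripper":0.1,"dx":0,"dy":0,"dz":-0.014,"wx":0,"wy":0,"wz":0},{"gripper":0.1,"dx":0,"dy":0,"dz":-0.019,"wx":0,"wy":0,"wz":0},{"gripper":0.1,"dx":0,"dy":0,"dz":-0.024,"wx":0,"wy":0,"wz":0}]'; python3 -m inch '[{"gripper":0.1,"dx":0,"dy":0,"dz":-0.004,"wx":0,"wy":0,"wz":0},{"gripper":0.1,"dx":0,"dy":0,"dz":-0.009,"wx":0,"wy":0,"wz":0},{"gripper":0.1,"dx":0,"dy":0,"dz":-0.014,"wx":0,"wy":0,"wz":0},{"gripper":0.1,"dx":0,"dy":0,"dz":-0.018,"wx":0,"wy":0,"wz":0},{"gripper":0.1,"dx":0,"dy":0,"dz":-0.02,"wx":0,"wy":0,"wz":0}]'
```

```text
clock: 20.02
eef_pos: [472.9, 229.0, 139.9]
eef_rot: [-3.141, 0.0, 1.523]
wrist_force: [0.3, -0.5, 0.4]
finger_gap: 23.9
finger_force: 50.0
clock: 20.43
eef_pos: [472.9, 229.0, 115.9]
eef_rot: [-3.141, 0.0, 1.523]
wrist_force: [0.8, -0.2, -1.1]
finger_gap: 23.7
finger_force: 50.0
clock: 20.85
eef_pos: [472.7, 228.9, 95.7]
eef_rot: [-3.141, 0.0, 1.523]
wrist_force: [-0.3, 0.2, -0.4]
finger_gap: 23.8
finger_force: 50.0
```

Final seating, slowly, then release.

```bash
python3 -m inch '[{"gripper":0.1,"dx":0,"dy":0,"dz":-0.001,"wx":0,"wy":0,"wz":0},{"gripper":0.1,"dx":0,"dy":0,"dz":-0.002,"wx":0,"wy":0,"wz":0},{"gripper":0.1,"dx":0,"dy":0,"dz":-0.0028,"wx":0,"wy":0,"wz":0},{"gripper":0.1,"dx":0,"dy":0,"dz":-0.0034,"wx":0,"wy":0,"wz":0},{"gripper":0.1,"dx":0,"dy":0,"dz":-0.0034,"wx":0,"wy":0,"wz":0}]'
```

```text
clock: 21.27
eef_pos: [472.9, 229.0, 93.1]
eef_rot: [3.141, -0.0, 1.523]
wrist_force: [0.4, -0.2, -1.2]
finger_gap: 23.4
finger_force: 50.0
```

```bash
python3 -m inch '[{"gripper":0.1,"dx":0,"dy":0,"dz":-0.0004,"wx":0,"wy":0,"wz":0},{"gripper":0.1,"dx":0,"dy":0,"dz":-0.0008,"wx":0,"wy":0,"wz":0},{"gripper":0.1,"dx":0,"dy":0,"dz":-0.001,"wx":0,"wy":0,"wz":0},{"gripper":0.1,"dx":0,"dy":0,"dz":-0.001,"wx":0,"wy":0,"wz":0},{"gripper":0.1,"dx":0,"dy":0,"dz":-0.001,"wx":0,"wy":0,"wz":0}]'
```

```text
clock: 21.68
eef_pos: [472.9, 229.0, 92.1]
eef_rot: [3.142, -0.0, 1.523]
wrist_force: [-0.8, 0.8, 1.1]
finger_gap: 23.7
finger_force: 50.0
```

```bash
python3 -m inch '[{"gripper":0.3,"dx":0,"dy":0,"dz":0,"wx":0,"wy":0,"wz":0},{"gripper":0.4,"dx":0,"dy":0,"dz":0,"wx":0,"wy":0,"wz":0},{"gripper":0.6,"dx":0,"dy":0,"dz":0,"wx":0,"wy":0,"wz":0},{"gripper":0.6,"dx":0,"dy":0,"dz":0,"wx":0,"wy":0,"wz":0},{"gripper":0.6,"dx":0,"dy":0,"dz":0,"wx":0,"wy":0,"wz":0}]' 8; python3 -m inch '[{"gripper":0.6,"dx":0,"dy":0,"dz":0.01,"wx":0,"wy":0,"wz":0},{"gripper":0.6,"dx":0,"dy":0,"dz":0.03,"wx":0,"wy":0,"wz":0},{"gripper":0.6,"dx":0,"dy":0,"dz":0.055,"wx":0,"wy":0,"wz":0},{"gripper":0.6,"dx":0,"dy":0,"dz":0.085,"wx":0,"wy":0,"wz":0},{"gripper":0.6,"dx":0,"dy":0,"dz":0.11,"wx":0,"wy":0,"wz":0}]'; python3 -m inch '[{"gripper":0.6,"dx":-0.02,"dy":-0.02,"dz":0.03,"wx":0,"wy":0,"wz":0},{"gripper":0.6,"dx":-0.04,"dy":-0.05,"dz":0.05,"wx":0,"wy":0,"wz":0},{"gripper":0.6,"dx":-0.06,"dy":-0.085,"dz":0.06,"wx":0,"wy":0,"wz":0},{"gripper":0.6,"dx":-0.07,"dy":-0.115,"dz":0.06,"wx":0,"wy":0,"wz":0},{"gripper":0.6,"dx":-0.075,"dy":-0.13,"dz":0.06,"wx":0,"wy":0,"wz":0}]'
python3 - <<'E'
from h import *
for n,(x,y,w,h) in(("scene",(330,145,55,70)),("top",(165,195,50,60))):
    a=cv2.imread(f"pics/{n}0.png"); b=manip.camera(n); cv2.imwrite(f"pics/{n}_end.png",b)
    bm=lambda i:np.argwhere(i[y:y+h,x:x+w].max(2)<55)
    A,B=bm(a),bm(b); print(n,len(A),A.mean(0),A.min(0),A.max(0),"|",len(B),B.mean(0),B.min(0),B.max(0))
    if n=="scene": brass(b)
    d=cv2.absdiff(a,b).max(2)>60; k,l,st,ce=cv2.connectedComponentsWithStats(d.astype(np.uint8)); print([(s[:4].tolist(),int(s[4])) for s in st[1:] if s[4]>12])
E
```

```text
clock: 22.1
eef_pos: [472.9, 229.0, 92.1]
eef_rot: [3.142, -0.0, 1.523]
wrist_force: [0.5, 0.9, -0.1]
finger_gap: 51.7
finger_force: 0.0
clock: 22.52
eef_pos: [472.9, 229.0, 204.7]
eef_rot: [3.141, -0.001, 1.523]
wrist_force: [0.4, 1.1, 0.5]
finger_gap: 56.4
finger_force: 0.0
clock: 22.93
eef_pos: [396.7, 97.0, 263.8]
eef_rot: [3.139, -0.0, 1.522]
wrist_force: [0.6, -0.7, 0.1]
finger_gap: 56.2
finger_force: 0.0
scene 180 [19.25 21.55] [ 8 15] [29 26] | 175 [18.62285714 21.6       ] [ 8 16] [29 26]
brass n 77 cage mean [-112.8   -1.8] min [-135.4  -15.3] max [-92.6   9.6]
  axis angle -0.27
[([410, 0, 52, 68], 1383), ([403, 7, 23, 8], 108), ([254, 11, 66, 22], 654), ([385, 15, 9, 14], 81), ([402, 22, 21, 3], 35), ([388, 28, 9, 22], 123), ([303, 33, 13, 5], 32), ([286, 34, 33, 23], 273), ([183, 37, 17, 37], 244), ([312, 38, 44, 25], 620), ([279, 42, 8, 6], 33), ([250, 44, 27, 16], 280), ([288, 47, 8, 12], 60), ([460, 47, 31, 15], 236), ([365, 48, 27, 12], 163), ([266, 56, 23, 23], 337), ([316, 60, 129, 103], 4277), ([429, 68, 18, 8], 92), ([296, 83, 5, 7], 19), ([268, 94, 35, 17], 265)
[... 169 characters left out ...]
 [42 28] | 1 [58. 49.] [58 49] [58 49]
[([204, 199, 46, 21], 405), ([237, 208, 3, 9], 20), ([194, 215, 3, 7], 18), ([183, 216, 3, 8], 17), ([250, 216, 6, 29], 83), ([325, 218, 11, 9], 42), ([184, 223, 9, 15], 100), ([195, 227, 53, 40], 724), ([212, 260, 33, 21], 386), ([200, 268, 3, 7], 13), ([193, 269, 92, 112], 2341), ([49, 278, 32, 22], 460), ([202, 280, 6, 7], 30), ([116, 299, 8, 18], 48), ([217, 299, 17, 15], 104), ([246, 318, 6, 6], 14), ([234, 325, 9, 5], 19), ([254, 326, 7, 4], 15), ([227, 331, 8, 15], 41), ([241, 333, 7, 11], 33), ([5, 346, 11, 10], 63), ([0, 361, 9, 30], 154), ([73, 377, 83, 43], 2268), ([248, 378, 30, 42], 281), ([301, 382, 24, 11], 73), ([178, 384, 15, 21], 191)]
```

Run:
```python
from h import *
a=cv2.imread("pics/top0.png");b=cv2.imread("pics/top_end.png")
for r in range(206,248,4): print(r,a[r,180:206:3].max(1).tolist(),b[r,180:206:3].max(1).tolist())
m=cv2.inRange(cv2.cvtColor(b,cv2.COLOR_BGR2HSV),(8,60,40),(25,255,230)); m[:150]=0;m[245:]=0;m[:,:300]=0;m[:,385:]=0
k,l,st,_=cv2.connectedComponentsWithStats(m)
for i in range(1,k):
    if st[i,4]<6: continue
    u=np.argwhere(l==i)[:,::-1]; w=ray("top",u,14)[:,:2]-[604,-196.5]; c,s=np.cos(-.433),np.sin(-.433); L=np.c_[c*w[:,0]+s*w[:,1],-s*w[:,0]+c*w[:,1]]
    print(len(u),L.mean(0),L.min(0),L.max(0),cv2.minAreaRect(L.astype(np.float32)))
```

```text
206 [147, 152, 154, 153, 150, 149, 148, 149, 150] [155, 160, 162, 162, 158, 156, 156, 158, 158]
210 [140, 170, 175, 178, 171, 173, 147, 150, 150] [148, 179, 185, 188, 180, 182, 155, 158, 157]
214 [135, 168, 152, 89, 107, 170, 138, 129, 150] [142, 157, 123, 101, 107, 138, 105, 95, 93]
218 [102, 163, 148, 64, 104, 168, 137, 124, 135] [103, 99, 98, 100, 71, 98, 101, 102, 103]
222 [104, 162, 145, 63, 109, 166, 133, 124, 133] [96, 98, 108, 108, 74, 108, 109, 110, 112]
226 [100, 84, 61, 42, 105, 157, 131, 125, 135] [96, 98, 113, 114, 83, 111, 115, 115, 115]
230 [90, 47, 38, 33, 29, 92, 127, 124, 134] [96, 95, 115, 116, 89, 108, 115, 115, 116]
234 [93, 55, 28, 25, 30, 101, 124, 120, 134] [98, 85, 116, 116, 103, 97, 115, 115, 115]
238 [96, 91, 86, 84, 77, 114, 124, 120, 131] [100, 85, 114, 116, 109, 79, 110, 110, 108]
242 [99, 107, 112, 113, 102, 93, 106, 122, 132] [102, 92, 110, 115, 114, 69, 96, 101, 99]
246 [94, 94, 88, 81, 90, 91, 101, 126, 131] [100, 96, 105, 116, 116, 81, 81, 90, 90]
74 [-118.18112295   -1.30532556] [-135.49175516  -11.9717902 ] [-99.72727203   9.40702466] ((-118.01988220214844, -1.263956069946289), (15.320456504821777, 37.45051574707031), 73.09256744384766)
```

```bash
python3 -c "
from cell import manip
print(manip.sign_off())"
```

```text
the job is handed in; nothing more can be done
None
```

The spacer lies flat on the front of the cage base, clear of the rails. The pick is back in its stand by the scene camera (the arm blocks the top view), the highest wrist-force reading while pulling was about 6 N, and the job was handed in at about 23 s.

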